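# Clear down a repair bench: unload the board holder, hang up the tools

### The job

The repair is finished, so clear the bench: turn the clamp knob of the board holder anticlockwise to free its sliding jaw, slide the jaw back, take the instrument out and lay it flat, open side up, in the black tray; then slide the empty jaw fully home against the fixed jaw and turn the knob clockwise to lock it again. Hang every loose hand tool that has a hanging eye by that eye on a free peg of the sloping tool rack, one tool to a peg, pushed down to the face of the rack. Leave the other things on the bench where they are.

Things in the scene. Friction and masses are not known exactly. Their poses are not given: they have to be found in the camera images.
- holder: Fixed board holder, 90 x 270 mm base plate 8 mm thick with two aluminium rails (tops 18 mm above the bench) along its y. Origin: middle of its underside; y runs along the rails from the fixed jaw towards the open end, z up. The fixed jaw is a plain block, 80 mm wide in x, its inner face at y = -94 mm and its top 52 mm high.
- jaw (a joint): Position in m of the sliding jaw along the holder's +y: 0 where it holds the instrument, 0.040 fully open, -0.0945 fully home (its lip meets the fixed jaw). Aluminium carriage 80 mm wide (x), 48 long (y), top 50 mm above the bench. Its lip reaches 6 mm over the instrument's end: slide it back 10 mm or more, then lift out. Free it slides with 2 N (use the knob as its handle); locked it stands 30 N.
- knob (a joint): Angle in rad of the black clamp knob on top of the sliding jaw, anticlockwise from above: 0 fully tight, 1.5 fully loose (stops at both). The clamp lets go at about 0.65, going up, and bites below about 0.6; count it freed above 0.7 and locked below 0.3. Turning takes about 0.1 N m, the last of tightening 0.2 N m.
- knob_grip (a point): Point on the knob's axis where to grip it, 78 mm above the bench. The grip is a bar 42 mm long (along this frame's x, which turns with the knob), 13 mm thick (y), reaching 17 mm below and 13 mm above this point; white mark at its +x end, a 36 mm disc under it. It rides on the jaw, 24 mm behind the jaw's face.
- instrument: The repaired hand-held instrument: blue plastic case 56 mm (x) by 100 mm (y) by 26 mm high, the back off so that its green circuit board shows on top; 0.16 kg. Origin: middle of its underside; z up. Starts clamped in the holder on the rails, its x and y along those of the holder; the sides across x are free to grip.
- tray: Fixed black tray, 180 mm (x) by 135 mm (y), 26 mm high, 4 mm walls and floor. Origin: middle of its underside; z up.
- rack: Fixed dark steel tool rack: face 285 mm wide (y), 190 mm up the slope, rising away from the robot at 40 degrees from 12 to 134 mm high. Origin: middle of its underside, x level, uphill. Five pegs in a row, 35 mm below the top edge, 56 mm apart, 6 mm thick, 39 mm long, round-ended, square to the face: along (-0.643, 0, 0.766) here. A mirror hangs on the second from the left and stays.
- peg1 (a point): The leftmost peg of the rack (a free one): point on the peg's axis 3.5 mm off the face, where the centre of a hung eye ends up, give or take 4 mm. Axes as the rack's.
- peg2 (a point): The middle peg of the rack (a free one): point on the peg's axis 3.5 mm off the face, where the centre of a hung eye ends up, give or take 4 mm. Axes as the rack's.
- peg3 (a point): The second from the right peg of the rack (a free one): point on the peg's axis 3.5 mm off the face, where the centre of a hung eye ends up, give or take 4 mm. Axes as the rack's.
- peg4 (a point): The rightmost peg of the rack (a free one): point on the peg's axis 3.5 mm off the face, where the centre of a hung eye ends up, give or take 4 mm. Axes as the rack's.
- spanner: Open-ended steel spanner 143 mm long, handle 13 mm wide and 9 mm thick, two-pronged head 26 mm wide at the far end; 70 g. Origin under the middle of the handle, on the underside; x along the tool to the eye, z out of its upper side; balances 3 to 11 mm from the origin towards the eye. Hangs just as well turned over. Absent in some starts.
- pry_tool: Black plastic pry tool 147 mm long, handle 16 mm wide and 11 mm thick, tapering to a flat tip; 40 g. Origin under the middle of the handle, on the underside; x along the tool to the eye, z out of its upper side; balances 3 to 11 mm from the origin towards the eye. Hangs just as well turned over. Absent in some starts.
- scraper: Scraper 146 mm long, grey plastic handle 18 mm wide and 12 mm thick, flat steel blade 34 mm wide; 60 g. Origin under the middle of the handle, on the underside; x along the tool to the eye, z out of its upper side; balances 3 to 11 mm from the origin towards the eye. Hangs just as well turned over. Absent in some starts.
- nut_driver: Nut driver 148 mm long, grey plastic handle 17 mm wide and 13 mm thick, thin round shank with a socket 13 mm thick; 70 g. Origin under the middle of the handle, on the underside; x along the tool to the eye, z out of its upper side; balances 3 to 11 mm from the origin towards the eye. Hangs just as well turned over. Absent in some starts.
- spanner_eye (a point): Centre of the hanging eye of the spanner, a round loop at the end of its handle: hole 13 mm, outside 28 mm, 7 mm thick; it lies at (62, 0, 3.5) mm in the tool's frame. Axes as the tool's.
- pry_tool_eye (a point): Centre of the hanging eye of the pry tool, a round loop at the end of its handle: hole 13 mm, outside 28 mm, 7 mm thick; it lies at (62, 0, 3.5) mm in the tool's frame. Axes as the tool's.
- scraper_eye (a point): Centre of the hanging eye of the scraper, a round loop at the end of its handle: hole 13 mm, outside 28 mm, 7 mm thick; it lies at (62, 0, 3.5) mm in the tool's frame. Axes as the tool's.
- nut_driver_eye (a point): Centre of the hanging eye of the nut driver, a round loop at the end of its handle: hole 13 mm, outside 28 mm, 7 mm thick; it lies at (62, 0, 3.5) mm in the tool's frame. Axes as the tool's.
- solvent: Amber bottle 52 mm thick, 130 mm high, at the back; a bystander. Origin at its foot.
- solder_reel: Metal reel 60 mm wide, 40 mm high; a bystander. Origin at its foot.
- meter: Yellow multimeter 150 x 75 x 34 mm; a bystander. Origin under its middle.
- parts_dish: Steel dish 64 mm wide, 22 mm high; a bystander. Origin under its middle.
- mouse: Black computer mouse 100 x 58 x 26 mm; a bystander. Origin under its middle.

How it is judged:
By the outcome, as a careful person would: the job done as asked, in the order asked, and still so for the second after the job is handed in, with the robot touching nothing.
Of spanner, pry_tool, scraper, nut_driver only 3 to 4 are there at a start; the rules pass over those that are not, and their reading is None.
At some moment in a run one of spanner, pry_tool, scraper, nut_driver may be knocked a few centimetres aside while the robot is not near it.
Once in a run the grip may slacken for a moment while it holds something.
It also fails if it takes over 200 s, if anything falls off the work surface, if the arm or the gripper's body presses on something with over 40 N, if the wrist force passes 120 N, or if a joint passes its speed limit or range.

### The arm

A 6-joint arm with a two-finger parallel gripper is mounted at the origin on the work surface. World frame = base frame: x ahead of the robot, y to its left, z up, the work surface at z = 0. Lengths are in m, angles in degrees, forces in N, time in s.
With the tool pointing down it reaches from about 0.3 to 0.75 m from the base axis. Payload 8.5 kg.
Tool frame: the origin (TCP) lies at the very end of the fingers, on their centre line; the grasp point (between the pads) lies 19 mm behind it; z points along the fingers, y is the direction in which the jaws open and shut (so a half turn about z gives the same grasp; the last joint's range is limited). The gripper opens to 85 mm and grips with 20 to 120 N. Pads are 22 mm wide; open, the fingers measure 114 mm over their backs; the gripper's body (76 mm by 85 mm) begins 54 mm behind the grasp point. The pads swing forward as they close: fully open they stand 13 mm farther back than shut.
Start: joints at [60.716, 21.807, 74.336, -0, 83.858, -12.336], TCP at [0.16, 0.526, 0.231] pointing down, gripper open.
Joint ranges: [-178.18, 178.18], [-50.72, 133.34], [12.68, 142.11], [-81.47, 261.47], [9.98, 163.14], [-165.26, 165.26]. Speed limits (degrees/s): [136.94, 136.94, 180, 180, 180, 180].

### API

Orientations are given as a 3x3 rotation matrix whose columns are the frame's x, y, z axes.
In Python, from rig import observe, get_image, calibration, close_job gives the robot as it stands.
- The arm moves only by the tool servo_tool, never from a script. Its argument "commands" is a list of rows, each an object with "delta_rot": the turn, a rotation vector about the world's x, y, z in units of 6 degrees (1.0 is 6 degrees), a list of three; "travel": the shift along the world's x, y, z in units of 30 mm (1.0 is 30 mm), a list of three; "fingers": the closure in counts, from 0 (fully open) to 255 (shut). A call has 1 to 8 rows; each row shifts and turns the pose as measured when the row begins; what a row does not reach is not made up. A row lasts 1/10 s, in which the tool goes at most 50 mm and 8.59 degrees, less where a joint would pass 70% of its speed; a pose out of reach is approached as far as the arm can. A call is refused whole if a number of a shift passes 1 or a number of a turn 1, either way. A call with a gripper value outside its range is refused whole. The fingers move at their own pace and stop on an object; "squeeze" is the grip in N (left out, the last holds). Time passes only in rows, so rows that do not move let the fingers close. It gives the time, the measured TCP pose, the force and the opening at its end, in the units of the state.
- observe(): the state, without advancing time (a new reading comes with each control period).
- get_image(name): name is "scene" or "top" or "wrist"; returns the picture (420x560x3 uint8, red, green, blue); there is no depth.
- calibration(name): a dict with "camera_matrix" (3x3 intrinsics, pixels), "position" and "rotation" of the camera in the world; the wrist camera has in their place "hand_eye" (4x4, takes a point from camera to tool coordinates, whose origin is the TCP and whose axes are the flange's). Camera axes: x right, y down, z forward; pixel columns grow to the right and rows downward; lengths in m; the calibration is good to about 2 mm. The wrist camera is an equidistant fisheye: a pixel r from the principal point sees the ray r / f radians off the axis. A picture is of the moment at which its call begins: read the wrist's pose just before it. calibration takes no time and is no camera call.
- close_job(): hands the job in, once; it reports no verdict.
The state is a dict: "time_s": time; "q": joint angles; "qvel": joint speeds; "joint_efforts": joint torques, N m; "position": TCP position; "tool_rot": TCP orientation; "ft_force": force on the tool from outside, world axes, zero at the start; "wrist_torque": the same for the moment, N m; "grip_width": finger opening in m.
Only numpy, scipy, OpenCV 4.12 (cv2) and the standard library are available. Lean on these libraries where they do the work, as an engineer would, in place of code of your own. Each camera call takes 0.05 s, during which the arm holds its last target.

## Working session

There is one attempt and no reset: what is moved stays moved. The work goes in short steps, Python scripts to look and compute and a tool call to move; the robot and the scene stay as the last step left them, time stands still between calls to the robot, and variables do not carry over. Pictures are saved under pics/ and viewed, and the job is handed in when it is done.

Besides the shell and the picture viewer there is one more tool, called after ">>>" as name([rows], argument=value, ...), one row to a line, values as JSON. servo_tool: Moves the arm, as the interface text tells. Its arguments: {"type":"object","properties":{"commands":{"type":"array","items":{"type":"object","properties":{"delta_rot":{"type":"array","items":{"type":"number"}},"travel":{"type":"array","items":{"type":"number"}},"fingers":{"type":"number"}}}},"squeeze":{"type":"number"}},"required":["commands"]}

```bash
ls; mkdir -p pics
python3 - <<'E'
from rig import observe,get_image,calibration
import cv2,numpy as np
np.set_printoptions(precision=4,suppress=True)
s=observe();print(s)
for n in ["scene","top","wrist"]:
    im=get_image(n);cv2.imwrite(f"pics/{n}0.png",im[:,:,::-1]);print(n,calibration(n))
E
```

```text
pics
{'time_s': 0.0, 'q': array([ 60.7174,  21.8409,  74.3852,  -0.0003,  83.858 , -12.3361]), 'qvel': array([-0.083 ,  0.0293, -0.0815, -0.004 ,  0.0046, -0.0204]), 'joint_efforts': array([ -0.0006, -44.8461, -23.1277,  -0.0002,   0.0047,  -0.    ]), 'position': array([0.1602, 0.5259, 0.2307]), 'tool_rot': array([[-0.9566,  0.2915, -0.0007],
       [ 0.2915,  0.9566, -0.0013],
       [ 0.0003, -0.0014, -1.    ]]), 'ft_force': array([ 0.048 , -0.0496, -0.3036]), 'wrist_torque': array([ 0.0079,  0.0396, -0.0548]), 'grip_width': 0.08530672108853975}
scene {'camera_matrix': array([[474.3126,   0.    , 270.4828],
       [  0.    , 474.3126, 209.0504],
       [  0.    ,   0.    ,   1.    ]]), 'position': array([1.3883, 0.0551, 1.1431]), 'rotation': array([[-0.105 ,  0.7666, -0.6335],
       [ 0.9945,  0.0773, -0.0713],
       [-0.0057, -0.6374, -0.7705]])}
top {'camera_matrix': array([[410.5291,   0.    , 291.8146],
       [  0.    , 410.5291, 209.8059],
       [  0.    ,   0.    ,   1.    ]]), 'position': array([ 0.4217, -0.0373,  1.0774]), 'rotation': array([[ 0.0277, -0.9932,  0.1134],
       [-0.9996, -0.0275,  0.0029],
       [ 0.0002, -0.1135, -0.9935]])}
wrist {'camera_matrix': array([[325.1923,   0.    , 273.241 ],
       [  0.    , 325.1923, 215.3666],
       [  0.    ,   0.    ,   1.    ]]), 'hand_eye': array([[ 0.0008, -0.966 , -0.2586,  0.0658],
       [ 1.    ,  0.0008,  0.0001, -0.0006],
       [ 0.0001, -0.2586,  0.966 , -0.1431],
       [ 0.    ,  0.    ,  0.    ,  1.    ]])}
```

View pics/scene0.png

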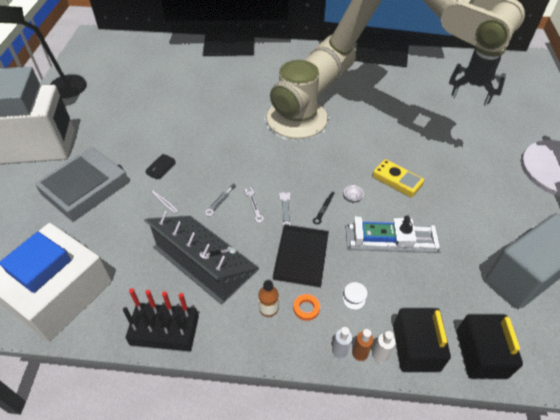

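View pics/top0.png

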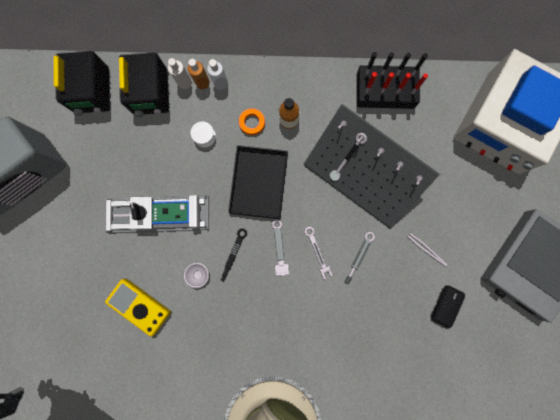

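View pics/wrist0.png

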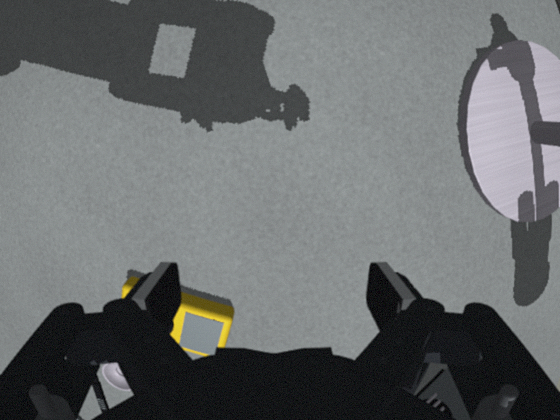

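```bash
cat > h.py <<'E'
from rig import observe,get_image,calibration
import cv2,numpy as np
np.set_printoptions(precision=4,suppress=True)
def cast(name,u,v,z,st=None):
    c=calibration(name);K=c['camera_matrix']
    if name!='wrist':
        d=c['rotation']@np.array([(u-K[0,2])/K[0,0],(v-K[1,2])/K[1,1],1]);o=c['position']
    else:
        st=st or observe()
        a,b=u-K[0,2],v-K[1,2];r=np.hypot(a,b)+1e-9;t=r/K[0,0]
        dc=np.array([np.sin(t)*a/r,np.sin(t)*b/r,np.cos(t)])
        H=c['hand_eye'];R=np.array(st['tool_rot'])
        d=R@H[:3,:3]@dc;o=R@H[:3,3]+np.array(st['position'])
    return o+d*(z-o[2])/d[2]
def proj(name,p,st=None):
    c=calibration(name);K=c['camera_matrix'];p=np.array(p)
    if name!='wrist':
        q=c['rotation'].T@(p-c['position']);return K[0,0]*q[0]/q[2]+K[0,2],K[1,1]*q[1]/q[2]+K[1,2]
    st=st or observe();H=c['hand_eye']
    q=np.array(st['tool_rot']).T@(p-np.array(st['position']));q=H[:3,:3].T@(q-H[:3,3])
    t=np.arctan2(np.hypot(q[0],q[1]),q[2]);r=np.hypot(q[0],q[1])
    return K[0,0]*t*q[0]/r+K[0,2],K[0,0]*t*q[1]/r+K[1,2]
def crop(im,x0,y0,x1,y1,s,fn):
    cv2.imwrite(fn,cv2.resize(im[y0:y1,x0:x1,::-1],None,fx=s,fy=s,interpolation=cv2.INTER_CUBIC))
E
python3 - <<'E'
from h import *
im=cv2.imread('pics/top0.png')[:,:,::-1]
crop(im,95,185,225,240,6,'pics/c1.png')
crop(im,210,215,390,295,4.4,'pics/c2.png')
crop(im,295,95,445,235,4,'pics/c3.png')
E
```

```text
(no output)
```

View pics/c1.png

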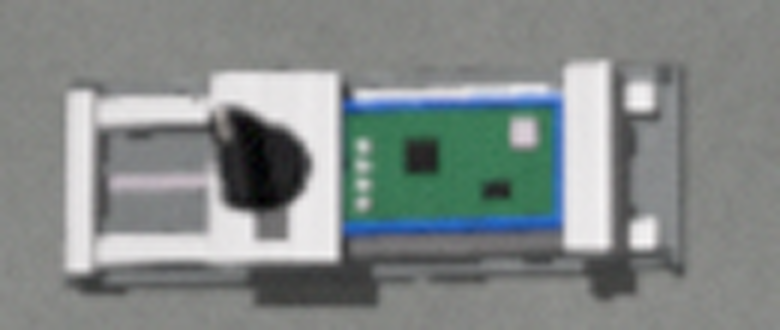

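View pics/c2.png

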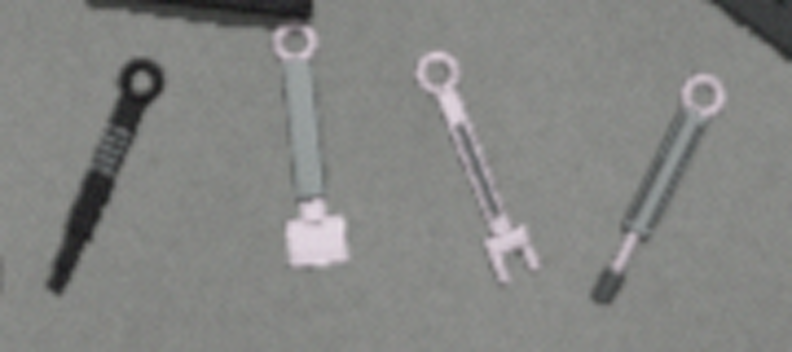

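View pics/c3.png

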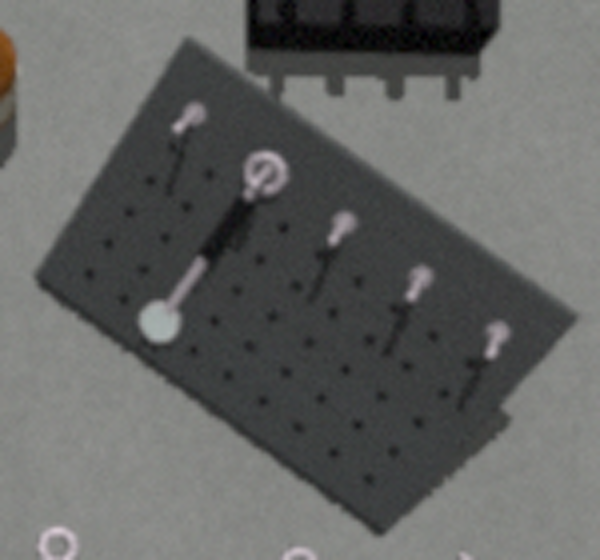

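Run:
```python
from h import *
def c1(x,y,z): return cast('top',95+x/6,185+y/6,z)
print('jaw top corners',c1(210,72,.05),c1(340,72,.05),c1(342,262,.05),c1(212,262,.05))
print('fixed',c1(563,62,.052),c1(612,62,.052),c1(612,250,.052),c1(563,248,.052))
print('instr',c1(350,100,.026+.018),c1(562,97,.044),c1(562,220,.044),c1(350,235,.044))
print('knob mark',c1(222,118,.09))
def c2(x,y,z): return cast('top',210+x/4.4,215+y/4.4,z)
for n,e,t in [('pry',(141,80),(58,288)),('scr',(295,42),(318,265)),('spa',(438,72),(512,240)),('nut',(704,95),(605,300))]:
    print(n,c2(*e,.005),c2(*t,.005))
def c3(x,y,z): return cast('top',295+x/4,95+y/4,z)
print('rack hi',c3(186,38,.134),c3(578,316,.134),'lo',c3(38,278,.012),c3(380,535,.012))
for p in [(195,113),(343,222),(420,277),(497,333)]: print('tip',c3(*p,.134-.035*.643+.039*.766))
# tray
for p in [(236,147),(288,150),(281,219),(230,215)]: print('tray',cast('top',*p,.026))
```

```text
jaw top corners [0.5602 0.3755 0.05  ] [0.5617 0.3207 0.05  ] [0.4817 0.3146 0.05  ] [0.4802 0.3688 0.05  ]
fixed [0.5683 0.2266 0.052 ] [0.5689 0.206  0.052 ] [0.4897 0.2017 0.052 ] [0.49   0.2222 0.052 ]
instr [0.5507 0.3178 0.044 ] [0.5545 0.2282 0.044 ] [0.5023 0.2253 0.044 ] [0.4935 0.314  0.044 ]
knob mark [0.5362 0.3532 0.09  ]
pry [0.4791 0.0941 0.005 ] [0.3559 0.1377 0.005 ]
scr [0.5042 0.0034 0.005 ] [ 0.3735 -0.0142  0.005 ]
spa [ 0.4887 -0.082   0.005 ] [ 0.3911 -0.1278  0.005 ]
nut [ 0.4794 -0.2401  0.005 ] [ 0.3579 -0.1828  0.005 ]
rack hi [ 0.7851 -0.1459  0.134 ] [ 0.6231 -0.3771  0.134 ] lo [ 0.6648 -0.0644  0.012 ] [ 0.5009 -0.2906  0.012 ]
tip [ 0.7367 -0.151   0.1414]
tip [ 0.6735 -0.2382  0.1414]
tip [ 0.6421 -0.283   0.1414]
tip [ 0.6102 -0.3275  0.1414]
tray [0.7035 0.1167 0.026 ]
tray [ 0.6992 -0.0199  0.026 ]
tray [ 0.5172 -0.0071  0.026 ]
tray [0.5239 0.1245 0.026 ]
```

>>> servo_tool([
  {"travel": [0.5,-0.25,0],"delta_rot": [0,0,-1],"fingers": 0},
  {"travel": [0.5,-0.25,0],"delta_rot": [0,0,-1],"fingers": 0},
  {"travel": [0.5,-0.25,0],"delta_rot": [0,0,-1],"fingers": 0},
  {"travel": [0.5,-0.25,0],"delta_rot": [0,0,-1],"fingers": 0},
  {"travel": [0.5,-0.25,0],"delta_rot": [0,0,-1],"fingers": 0},
  {"travel": [0.5,-0.25,0],"delta_rot": [0,0,-1],"fingers": 0},
  {"travel": [0.5,-0.25,0],"delta_rot": [0,0,-1],"fingers": 0},
  {"travel": [0.5,-0.25,0],"delta_rot": [0,0,-1],"fingers": 0},
])

```text
time_s: 0.95
position: [0.282, 0.4634, 0.2287]
tool_rot: [[-0.397, 0.918, -0.006], [0.918, 0.397, -0.002], [0.0, -0.006, -1.0]]
ft_force: [0.6, -0.9, -1.2]
grip_width: 0.0859
```

>>> servo_tool([
  {"travel": [0.5,-0.25,0],"delta_rot": [0,0,-1],"fingers": 0},
  {"travel": [0.5,-0.25,0],"delta_rot": [0,0,-1],"fingers": 0},
  {"travel": [0.5,-0.25,0],"delta_rot": [0,0,-1],"fingers": 0},
  {"travel": [0.5,-0.25,0],"delta_rot": [0,0,-1],"fingers": 0},
  {"travel": [0.5,-0.25,0],"delta_rot": [0,0,-1],"fingers": 0},
  {"travel": [0.5,-0.25,0],"delta_rot": [0,0,-1],"fingers": 0},
  {"travel": [0.5,-0.25,0],"delta_rot": [0,0,-1],"fingers": 0},
  {"travel": [0.5,-0.25,0],"delta_rot": [0,0,-1],"fingers": 0},
])

```text
time_s: 1.75
position: [0.4062, 0.3998, 0.2265]
tool_rot: [[0.449, 0.894, -0.01], [0.894, -0.449, 0.001], [-0.003, -0.01, -1.0]]
ft_force: [-0.1, 0.1, 0.4]
grip_width: 0.0855
```

>>> servo_tool([
  {"travel": [0.48,-0.23,0.02],"delta_rot": [0,0,-1]},
  {"travel": [0.48,-0.23,0.02],"delta_rot": [0,0,-1]},
  {"travel": [0.48,-0.23,0.02],"delta_rot": [0,0,-1]},
  {"travel": [0.48,-0.23,0.02],"delta_rot": [0,0,-1]},
  {"travel": [0.48,-0.23,0.02],"delta_rot": [0,0,-1]},
  {"travel": [0.48,-0.23,0.02],"delta_rot": [0,0,-1]},
  {"travel": [0.48,-0.23,0.02],"delta_rot": [0,0,-1]},
  {"travel": [0.48,-0.23,0.02],"delta_rot": [0,0,-1]},
])

```text
validation failed for argument at $.co...
```

>>> servo_tool([
  {"delta_rot": [0,0,-1]},
  {"delta_rot": [0,0,-1]},
  {},
  {},
])

```text
validation failed for argument at $.co...
```

Run:
```python
from h import *
s=observe();print(s['time_s'],s['position'],s['tool_rot'],s['q'])
im=get_image('wrist');cv2.imwrite('pics/w1.png',im[:,:,::-1])
```

```text
1.75 [0.4062 0.3998 0.2265] [[ 0.4487  0.8936 -0.0104]
 [ 0.8937 -0.4487  0.0014]
 [-0.0034 -0.0099 -0.9999]] [32.4707 24.19   71.2902  0.3855 84.9789 59.0979]
```

View pics/w1.png

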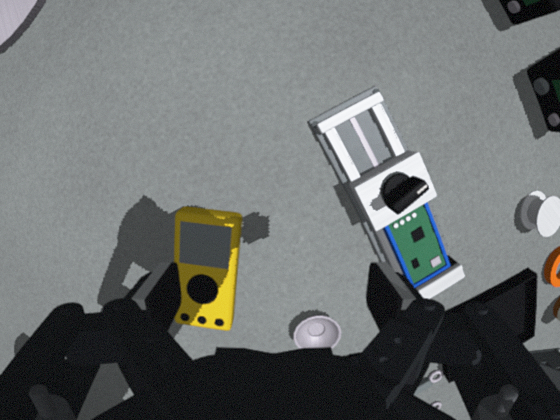

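>>> servo_tool([
  {"travel": [0.48,-0.23,0.02],"delta_rot": [0,0,-1],"fingers": 0},
  {"travel": [0.48,-0.23,0.02],"delta_rot": [0,0,-1],"fingers": 0},
  {"travel": [0.48,-0.23,0.02],"delta_rot": [0,0,-1],"fingers": 0},
  {"travel": [0.48,-0.23,0.02],"delta_rot": [0,0,-1],"fingers": 0},
  {"travel": [0.48,-0.23,0.02],"delta_rot": [0,0,-1],"fingers": 0},
  {"travel": [0.48,-0.23,0.02],"delta_rot": [0,0,-1],"fingers": 0},
  {"travel": [0.48,-0.23,0.02],"delta_rot": [0,0,-1],"fingers": 0},
  {"travel": [0.48,-0.23,0.02],"delta_rot": [0,0,-1],"fingers": 0},
])

```text
time_s: 2.6
position: [0.5247, 0.3423, 0.229]
tool_rot: [[0.972, 0.237, -0.011], [0.237, -0.972, 0.008], [-0.009, -0.011, -1.0]]
ft_force: [-0.0, -0.4, -0.3]
grip_width: 0.0852
```

>>> servo_tool([
  {"travel": [0,0,0],"delta_rot": [0,0,-1],"fingers": 0},
  {"travel": [0,0,0],"delta_rot": [0,0,-1],"fingers": 0},
  {"travel": [0,0,0],"delta_rot": [0,0,0],"fingers": 0},
])

```text
time_s: 2.9
position: [0.5258, 0.3414, 0.2275]
tool_rot: [[1.0, 0.021, -0.011], [0.021, -1.0, 0.01], [-0.011, -0.01, -1.0]]
ft_force: [-0.7, 0.5, -0.1]
grip_width: 0.0852
```

Run:
```python
from h import *
s=observe();print(s['time_s'],s['position'],s['tool_rot'],s['q'])
im=get_image('wrist');cv2.imwrite('pics/w2.png',im[:,:,::-1])
```

```text
2.9 [0.5258 0.3414 0.2275] [[ 0.9997  0.021  -0.0115]
 [ 0.0211 -0.9997  0.0095]
 [-0.0113 -0.0098 -0.9999]] [ 21.8765  29.9813  61.2252   0.7522  89.2001 110.6567]
```

View pics/w2.png

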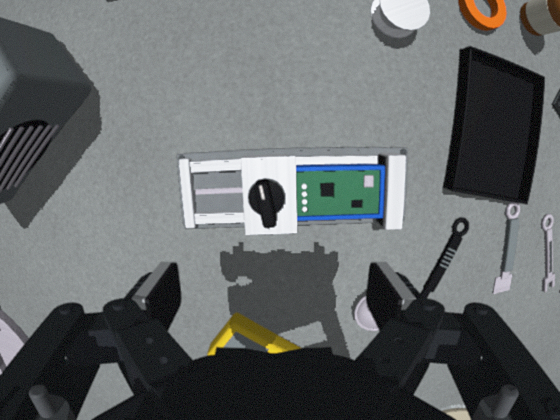

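Run:
```python
from h import *
im=cv2.imread('pics/w2.png')[:,:,::-1]
crop(im,170,140,415,245,3.2,'pics/w2c.png')
```

```text
(no output)
```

View pics/w2c.png

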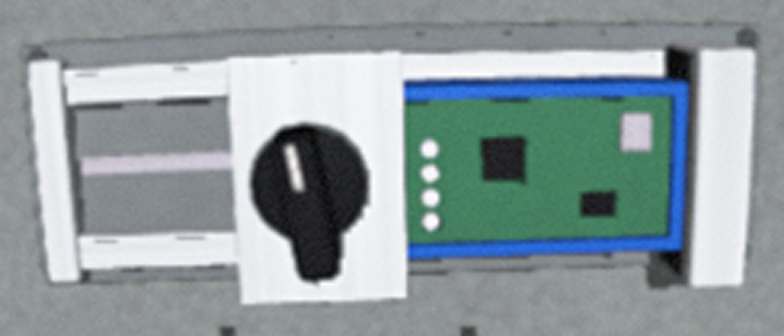

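Run:
```python
from h import *
st=observe()
f=lambda x,y,z:cast('wrist',170+x/3.2,140+y/3.2,z,st)
print('bar bottom end L,R',f(300,280,.091),f(340,275,.091))
print('mark',f(287,145,.091),f(301,190,.091))
print('disc L,R,T',f(251,190,.061),f(369,180,.061),f(300,122,.061))
print('jaw corners',f(228,60,.05),f(402,52,.05),f(406,297,.05),f(242,303,.05))
print('fixed',f(695,50,.052),f(754,48,.052),f(745,282,.052),f(692,285,.052))
print('instr', f(688,80,.044),f(682,248,.044),f(405,85,.044),f(408,257,.044))
```

```text
bar bottom end L,R [0.5022 0.3503 0.091 ] [0.504 0.339 0.091]
mark [0.5407 0.3545 0.091 ] [0.5282 0.3504 0.091 ]
disc L,R,T [0.521  0.3667 0.061 ] [0.525  0.3308 0.061 ] [0.5423 0.3521 0.061 ]
jaw corners [0.5595 0.3751 0.05  ] [0.5633 0.3216 0.05  ] [0.4842 0.3171 0.05  ] [0.4806 0.3704 0.05  ]
fixed [0.5689 0.2283 0.052 ] [0.571  0.2078 0.052 ] [0.4924 0.2017 0.052 ] [0.491  0.2211 0.052 ]
instr [0.5583 0.2271 0.044 ] [0.5015 0.2234 0.044 ] [0.5523 0.3199 0.044 ] [0.496  0.3166 0.044 ]
```

>>> servo_tool([
  {"travel": [-0.1,0.27,-0.7],"delta_rot": [-0.09,-0.11,0.8],"fingers": 60},
  {"travel": [0,0,-0.9],"delta_rot": [0,0,0.8],"fingers": 60},
  {"travel": [0,0,-0.9],"delta_rot": [0,0,0.7],"fingers": 60},
  {"travel": [0,0,-0.9],"delta_rot": [0,0,0],"fingers": 60},
  {"travel": [0,0,-0.9],"delta_rot": [0,0,0],"fingers": 60},
  {"travel": [0,0,0],"delta_rot": [0,0,0],"fingers": 60},
])

```text
time_s: 3.55
position: [0.5207, 0.3511, 0.0952]
tool_rot: [[0.956, 0.295, 0.002], [0.295, -0.956, 0.001], [0.002, -0.001, -1.0]]
ft_force: [0.5, 0.2, -0.1]
grip_width: 0.0655
```

Run:
```python
from h import *
s=observe();print(s['time_s'],s['position'],s['tool_rot'],s['grip_width'])
im=get_image('wrist');cv2.imwrite('pics/w3.png',im[:,:,::-1])
```

```text
3.55 [0.5207 0.3511 0.0952] [[ 0.9555  0.2948  0.0016]
 [ 0.2948 -0.9555  0.0011]
 [ 0.0019 -0.0006 -1.    ]] 0.06548651684983382
```

View pics/w3.png

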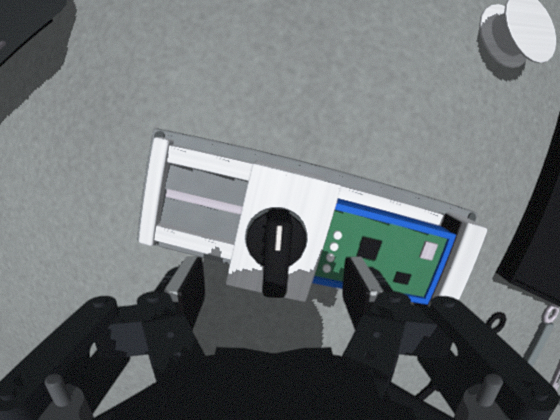

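>>> servo_tool([
  {"travel": [0.04,-0.03,-0.47],"delta_rot": [0,0,-0.2],"fingers": 60},
  {"travel": [0,0,-0.47],"delta_rot": [0,0,-0.1],"fingers": 60},
  {"travel": [0,0,0],"delta_rot": [0,0,0],"fingers": 255},
  {"travel": [0,0,0],"delta_rot": [0,0,0],"fingers": 255},
  {"travel": [0,0,0],"delta_rot": [0,0,0],"fingers": 255},
  {"travel": [0,0,0],"delta_rot": [0,0,0],"fingers": 255},
  {"travel": [0,0,0],"delta_rot": [0,0,0],"fingers": 255},
  {"travel": [0,0,0],"delta_rot": [0,0,0],"fingers": 255},
], squeeze=50)

```text
time_s: 4.4
position: [0.5261, 0.3514, 0.0742]
tool_rot: [[0.964, 0.265, 0.015], [0.265, -0.964, 0.006], [0.016, -0.002, -1.0]]
ft_force: [1.4, 0.5, -4.0]
grip_width: 0.0117
```

>>> servo_tool([
  {"travel": [-0.01,0.01,0],"delta_rot": [0,0,0.8],"fingers": 255},
  {"travel": [-0.01,0.01,0],"delta_rot": [0,0,0.8],"fingers": 255},
  {"travel": [-0.01,0.01,0],"delta_rot": [0,0,0.8],"fingers": 255},
  {"travel": [-0.01,0.01,0],"delta_rot": [0,0,0.8],"fingers": 255},
  {"travel": [-0.01,0.01,0],"delta_rot": [0,0,0.8],"fingers": 255},
])

```text
time_s: 4.9
position: [0.5254, 0.3526, 0.0741]
tool_rot: [[0.764, 0.645, 0.013], [0.645, -0.764, 0.012], [0.017, -0.001, -1.0]]
ft_force: [0.9, -0.0, -3.2]
grip_width: 0.0118
```

>>> servo_tool([
  {"travel": [-0.01,0.01,0],"delta_rot": [0,0,0.9],"fingers": 255},
  {"travel": [-0.01,0.01,0],"delta_rot": [0,0,0.9],"fingers": 255},
  {"travel": [-0.01,0.01,0],"delta_rot": [0,0,0.9],"fingers": 255},
  {"travel": [-0.01,0.01,0],"delta_rot": [0,0,0.9],"fingers": 255},
  {"travel": [-0.01,0.01,0],"delta_rot": [0,0,0.9],"fingers": 255},
  {"travel": [-0.01,0.01,0],"delta_rot": [0,0,0.9],"fingers": 255},
  {"travel": [-0.01,0.01,0],"delta_rot": [0,0,0.9],"fingers": 255},
  {"travel": [-0.01,0.01,0],"delta_rot": [0,0,0.9],"fingers": 255},
])

```text
time_s: 5.7
position: [0.5231, 0.3539, 0.0741]
tool_rot: [[0.085, 0.996, 0.0], [0.996, -0.085, 0.015], [0.015, -0.001, -1.0]]
ft_force: [0.8, -0.6, -2.1]
grip_width: 0.0114
```

>>> servo_tool([
  {"travel": [-0.02,0.25,0],"delta_rot": [0,0,0],"fingers": 255},
  {"travel": [-0.02,0.3,0],"delta_rot": [0,0,0],"fingers": 255},
  {"travel": [-0.02,0.3,0],"delta_rot": [0,0,0],"fingers": 255},
  {"travel": [-0.01,0.2,0],"delta_rot": [0,0,0],"fingers": 255},
  {"travel": [0,0,0],"delta_rot": [0,0,0],"fingers": 255},
])

```text
time_s: 6.2
position: [0.521, 0.3884, 0.0741]
tool_rot: [[0.089, 0.996, 0.001], [0.996, -0.089, 0.015], [0.015, -0.0, -1.0]]
ft_force: [1.7, -2.1, -2.2]
grip_width: 0.0118
```

>>> servo_tool([
  {"travel": [0,0,0],"delta_rot": [0,0,0],"fingers": 0},
  {"travel": [0,0,0],"delta_rot": [0,0,0],"fingers": 0},
  {"travel": [0,0,0.5],"delta_rot": [0,0,0],"fingers": 0},
  {"travel": [0,0,0.8],"delta_rot": [0,-0.1,0.4],"fingers": 0},
  {"travel": [0,0,0.9],"delta_rot": [0,0,0.4],"fingers": 0},
  {"travel": [0,-0.9,0.5],"delta_rot": [0,0,0.4],"fingers": 0},
  {"travel": [0.1,-0.9,0.2],"delta_rot": [0,0,0.2],"fingers": 0},
  {"travel": [0.1,-0.9,0],"delta_rot": [0,0,0],"fingers": 0},
])

```text
time_s: 7.0
position: [0.5253, 0.3086, 0.1663]
tool_rot: [[-0.066, 0.998, 0.011], [0.998, 0.066, 0.02], [0.019, 0.012, -1.0]]
ft_force: [1.2, -0.1, 0.6]
grip_width: 0.0854
```

>>> servo_tool([
  {"travel": [0,-0.7,0],"delta_rot": [0,0,0],"fingers": 0},
  {"travel": [0,0,0],"delta_rot": [0,0,0],"fingers": 0},
])

```text
time_s: 7.2
position: [0.5258, 0.2843, 0.1679]
tool_rot: [[-0.062, 0.998, 0.013], [0.998, 0.062, 0.02], [0.02, 0.014, -1.0]]
ft_force: [-0.2, 0.8, -0.3]
grip_width: 0.0853
```

Run:
```python
from h import *
s=observe();print(s['time_s'],s['position'],s['tool_rot'],s['grip_width'])
im=get_image('wrist');cv2.imwrite('pics/w4.png',im[:,:,::-1])
```

```text
7.2 [0.5258 0.2843 0.1679] [[-0.0624  0.998   0.0132]
 [ 0.9979  0.0621  0.0204]
 [ 0.0195  0.0145 -0.9997]] 0.08530036414003683
```

View pics/w4.png

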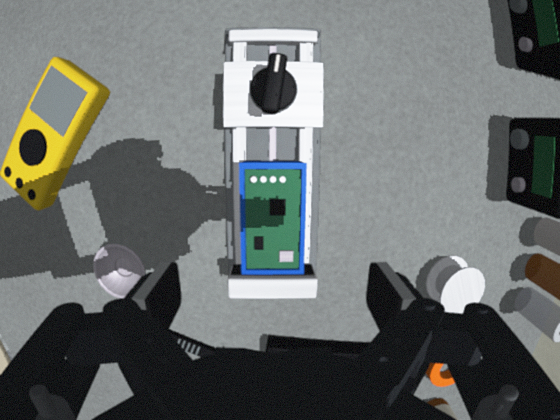

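Run:
```python
from h import *
s=observe()
P=np.array([cast('wrist',u,v,.044,s) for u,v in [(242,163),(305,163),(304,272),(243,272)]]);print(P,P.mean(0))
print(P[0]-P[3],P[1]-P[2])
```

```text
[[0.4986 0.3242 0.044 ]
 [0.5506 0.3275 0.044 ]
 [0.5582 0.2305 0.044 ]
 [0.5034 0.2274 0.044 ]] [0.5277 0.2774 0.044 ]
[-0.0048  0.0968  0.    ] [-0.0076  0.0969  0.    ]
```

>>> servo_tool([
  {"travel": [0.06,-0.28,-0.6],"delta_rot": [-0.19,0.12,0],"fingers": 0},
  {"travel": [0,0,-0.9],"delta_rot": [0,0,0],"fingers": 0},
  {"travel": [0,0,-0.9],"delta_rot": [0,0,0],"fingers": 0},
  {"travel": [0,0,-0.9],"delta_rot": [0,0,0],"fingers": 0},
  {"travel": [0,0,-0.9],"delta_rot": [0,0,0],"fingers": 0},
  {"travel": [0,0,0],"delta_rot": [0,0,0],"fingers": 0},
])

```text
time_s: 7.85
position: [0.5255, 0.2788, 0.0318]
tool_rot: [[-0.067, 0.998, -0.004], [0.998, 0.067, -0.004], [-0.003, -0.005, -1.0]]
ft_force: [-0.5, 0.4, 0.1]
grip_width: 0.0853
```

>>> servo_tool([
  {"travel": [0.07,-0.07,-0.27],"delta_rot": [0,0,0],"fingers": 0},
  {"travel": [0,0,0],"delta_rot": [0,0,0],"fingers": 120},
  {"travel": [0,0,0],"delta_rot": [0,0,0],"fingers": 255},
  {"travel": [0,0,0],"delta_rot": [0,0,0],"fingers": 255},
  {"travel": [0,0,0],"delta_rot": [0,0,0],"fingers": 255},
  {"travel": [0,0,0],"delta_rot": [0,0,0],"fingers": 255},
], squeeze=60)

```text
time_s: 8.45
position: [0.5293, 0.2778, 0.0259]
tool_rot: [[-0.069, 0.998, -0.0], [0.998, 0.069, -0.003], [-0.003, -0.0, -1.0]]
ft_force: [-0.7, -0.1, -1.3]
grip_width: 0.0543
```

>>> servo_tool([
  {"travel": [0,0,0.5],"delta_rot": [0,0,0],"fingers": 255},
  {"travel": [0,0,0.9],"delta_rot": [0,0,0],"fingers": 255},
  {"travel": [0,0,0.9],"delta_rot": [0,0,0],"fingers": 255},
  {"travel": [0,0,0.7],"delta_rot": [0,0,0],"fingers": 255},
  {"travel": [0,0,0],"delta_rot": [0,0,0],"fingers": 255},
])

```text
time_s: 8.95
position: [0.5283, 0.2774, 0.1189]
tool_rot: [[-0.068, 0.998, -0.002], [0.998, 0.068, -0.004], [-0.003, -0.002, -1.0]]
ft_force: [0.0, 0.5, -2.3]
grip_width: 0.0542
```

>>> servo_tool([
  {"travel": [0.2,-0.6,0],"delta_rot": [0,0,-0.2],"fingers": 255},
  {"travel": [0.3,-0.9,0],"delta_rot": [0,0,-0.2],"fingers": 255},
  {"travel": [0.35,-0.95,0],"delta_rot": [0,0,-0.2],"fingers": 255},
  {"travel": [0.35,-0.95,0],"delta_rot": [0,0,-0.2],"fingers": 255},
  {"travel": [0.35,-0.95,0],"delta_rot": [0,0,-0.2],"fingers": 255},
  {"travel": [0.35,-0.95,0],"delta_rot": [0,0,0],"fingers": 255},
  {"travel": [0.35,-0.95,0],"delta_rot": [0,0,0],"fingers": 255},
  {"travel": [0.3,-0.95,0],"delta_rot": [0,0,0],"fingers": 255},
])

```text
time_s: 9.75
position: [0.6018, 0.0567, 0.1097]
tool_rot: [[0.034, 0.999, -0.013], [0.999, -0.034, -0.003], [-0.003, -0.013, -1.0]]
ft_force: [0.8, 0.5, -2.8]
grip_width: 0.0543
```

Run:
```python
from h import *
s=observe();print(s['time_s'],s['position'],s['tool_rot'],s['grip_width'],s['ft_force'])
im=get_image('wrist');cv2.imwrite('pics/w5.png',im[:,:,::-1])
```

```text
9.75 [0.6018 0.0567 0.1097] [[ 0.0342  0.9993 -0.013 ]
 [ 0.9994 -0.0343 -0.0027]
 [-0.0031 -0.0129 -0.9999]] 0.0542967002453779 [ 0.7772  0.468  -2.8215]
```

View pics/w5.png

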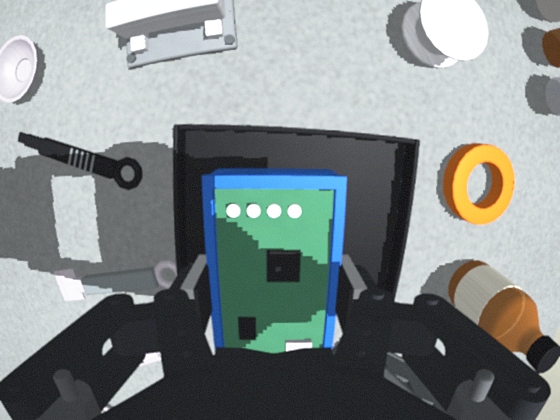

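Run:
```python
from h import *
s=observe()
for u,v in [(175,125),(419,141)]: print(cast('wrist',u,v,.026,s))
```

```text
[0.5344 0.1249 0.026 ]
[0.7107 0.1091 0.026 ]
```

>>> servo_tool([
  {"travel": [0.3,-0.1,-0.5],"delta_rot": [0,-0.12,0],"fingers": 255},
  {"travel": [0,0,-0.8],"delta_rot": [0,0,0],"fingers": 255},
  {"travel": [0,0,-0.8],"delta_rot": [0,0,0],"fingers": 255},
  {"travel": [0,0,-0.6],"delta_rot": [0,0,0],"fingers": 255},
  {"travel": [0,0,0],"delta_rot": [0,0,0],"fingers": 255},
])

```text
time_s: 10.3
position: [0.6104, 0.0469, 0.02]
tool_rot: [[0.042, 0.999, -0.005], [0.999, -0.042, -0.004], [-0.004, -0.005, -1.0]]
ft_force: [0.0, -0.2, -1.2]
grip_width: 0.0544
```

>>> servo_tool([
  {"travel": [0.1,0.12,-0.17],"delta_rot": [0,0,0],"fingers": 255},
  {"travel": [0,0,-0.06],"delta_rot": [0,0,0],"fingers": 255},
  {"travel": [0,0,0],"delta_rot": [0,0,0],"fingers": 255},
])

```text
time_s: 10.6
position: [0.6139, 0.0512, 0.013]
tool_rot: [[0.042, 0.999, -0.004], [0.999, -0.042, -0.004], [-0.004, -0.004, -1.0]]
ft_force: [-0.0, -0.4, -1.9]
grip_width: 0.0542
```

>>> servo_tool([
  {"travel": [0,0,0],"delta_rot": [0,0,0],"fingers": 0},
  {"travel": [0,0,0],"delta_rot": [0,0,0],"fingers": 0},
  {"travel": [0,0,0.3],"delta_rot": [0,0,0],"fingers": 0},
  {"travel": [0,0,0.8],"delta_rot": [0,0,0],"fingers": 0},
  {"travel": [0,0,0.9],"delta_rot": [0,0,0],"fingers": 0},
  {"travel": [0,0,0.9],"delta_rot": [0,0,0],"fingers": 0},
  {"travel": [0,0,0.9],"delta_rot": [0,0,0],"fingers": 0},
  {"travel": [0,0.5,0.3],"delta_rot": [0,0,0],"fingers": 0},
])

```text
time_s: 11.4
position: [0.6146, 0.0653, 0.1467]
tool_rot: [[0.044, 0.999, 0.002], [0.999, -0.044, -0.005], [-0.005, 0.002, -1.0]]
ft_force: [-0.1, -0.7, 0.4]
grip_width: 0.085
```

>>> servo_tool([
  {"travel": [-0.2,0.7,0],"delta_rot": [0,0,0],"fingers": 0},
  {"travel": [-0.3,0.95,0],"delta_rot": [0,0,0],"fingers": 0},
  {"travel": [-0.3,0.95,0],"delta_rot": [0,0,0],"fingers": 0},
  {"travel": [-0.3,0.95,0],"delta_rot": [0,0,0],"fingers": 0},
  {"travel": [-0.3,0.95,0],"delta_rot": [0,0,-0.2],"fingers": 0},
  {"travel": [-0.3,0.95,0],"delta_rot": [0,0,-0.2],"fingers": 0},
  {"travel": [-0.3,0.95,0],"delta_rot": [0,0,0],"fingers": 60},
  {"travel": [-0.3,0.95,0],"delta_rot": [0,0,0],"fingers": 60},
])

```text
time_s: 12.2
position: [0.5405, 0.2992, 0.1482]
tool_rot: [[0.089, 0.996, 0.005], [0.996, -0.089, -0.004], [-0.004, 0.005, -1.0]]
ft_force: [0.4, 0.6, -0.5]
grip_width: 0.0655
```

>>> servo_tool([
  {"travel": [-0.3,0.95,0],"delta_rot": [0,0,0],"fingers": 60},
  {"travel": [-0.3,0.95,0],"delta_rot": [0,0,0],"fingers": 60},
  {"travel": [0,0,0],"delta_rot": [0,0,0],"fingers": 60},
])

```text
time_s: 12.5
position: [0.5176, 0.3642, 0.1473]
tool_rot: [[0.084, 0.996, 0.003], [0.996, -0.084, -0.003], [-0.003, 0.003, -1.0]]
ft_force: [-0.2, -0.9, -0.0]
grip_width: 0.0654
```

Run:
```python
from h import *
s=observe();print(s['time_s'],s['position'],s['tool_rot'],s['grip_width'],s['ft_force'])
im=get_image('wrist');cv2.imwrite('pics/w6.png',im[:,:,::-1])
im=get_image('top');cv2.imwrite('pics/t6.png',im[:,:,::-1])
```

```text
12.5 [0.5176 0.3642 0.1473] [[ 0.0843  0.9964  0.0032]
 [ 0.9964 -0.0842 -0.0034]
 [-0.0032  0.0034 -1.    ]] 0.065387260046265 [-0.1546 -0.9101 -0.0055]
```

View pics/w6.png

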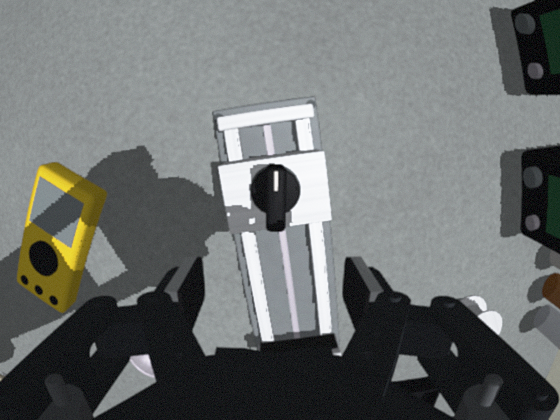

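View pics/t6.png

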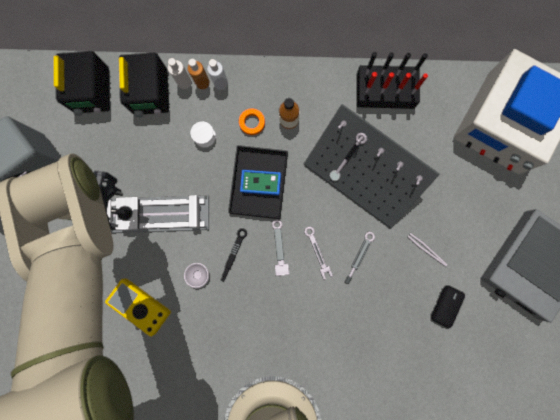

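Run:
```python
from h import *
s=observe()
for u,v in [(277,168),(276,230)]: print(cast('wrist',u,v,.091,s))
```

```text
[0.5245 0.4024 0.091 ]
[0.5205 0.3626 0.091 ]
```

>>> servo_tool([
  {"travel": [0.12,0.65,-0.2],"delta_rot": [0,0,0],"fingers": 60},
  {"travel": [0,0,-0.7],"delta_rot": [0,0,0],"fingers": 60},
  {"travel": [0,0,-0.8],"delta_rot": [0,0,0],"fingers": 60},
  {"travel": [0,0,-0.6],"delta_rot": [0,0,0],"fingers": 60},
  {"travel": [0,0,0],"delta_rot": [0,0,0],"fingers": 60},
])

```text
time_s: 13.1
position: [0.5245, 0.3773, 0.0767]
tool_rot: [[0.092, 0.996, 0.005], [0.996, -0.092, -0.005], [-0.005, 0.005, -1.0]]
ft_force: [-0.5, -0.7, 0.9]
grip_width: 0.0654
```

>>> servo_tool([
  {"travel": [-0.07,0.17,-0.12],"delta_rot": [0,0,0],"fingers": 60},
  {"travel": [0,0,0],"delta_rot": [0,0,0],"fingers": 255},
  {"travel": [0,0,0],"delta_rot": [0,0,0],"fingers": 255},
  {"travel": [0,0,0],"delta_rot": [0,0,0],"fingers": 255},
  {"travel": [0,0,0],"delta_rot": [0,0,0],"fingers": 255},
  {"travel": [0,0,0],"delta_rot": [0,0,0],"fingers": 255},
], squeeze=50)

```text
time_s: 13.7
position: [0.5206, 0.382, 0.0762]
tool_rot: [[0.094, 0.996, 0.001], [0.996, -0.094, -0.005], [-0.004, 0.001, -1.0]]
ft_force: [4.2, -0.8, -6.2]
grip_width: 0.0128
```

>>> servo_tool([
  {"travel": [0.02,-0.3,0],"delta_rot": [0,0,0],"fingers": 255},
  {"travel": [0.02,-0.45,0],"delta_rot": [0,0,0],"fingers": 255},
  {"travel": [0.03,-0.5,0],"delta_rot": [0,0,0],"fingers": 255},
  {"travel": [0.03,-0.5,0],"delta_rot": [0,0,0],"fingers": 255},
  {"travel": [0.03,-0.5,0],"delta_rot": [0,0,0],"fingers": 255},
  {"travel": [0.03,-0.5,0],"delta_rot": [0,0,0],"fingers": 255},
  {"travel": [0.03,-0.5,0],"delta_rot": [0,0,0],"fingers": 255},
  {"travel": [0.02,-0.3,0],"delta_rot": [0,0,0],"fingers": 255},
])

```text
time_s: 14.5
position: [0.5274, 0.2664, 0.0764]
tool_rot: [[0.094, 0.996, 0.002], [0.996, -0.094, -0.003], [-0.003, 0.002, -1.0]]
ft_force: [-0.4, 2.8, -2.9]
grip_width: 0.0116
```

>>> servo_tool([
  {"travel": [0.01,-0.2,0],"delta_rot": [0,0,0],"fingers": 255},
  {"travel": [0.01,-0.15,0],"delta_rot": [0,0,0],"fingers": 255},
  {"travel": [0,-0.1,0],"delta_rot": [0,0,0],"fingers": 255},
])

```text
time_s: 14.8
position: [0.5282, 0.2522, 0.0764]
tool_rot: [[0.096, 0.995, 0.002], [0.995, -0.096, 0.001], [0.001, 0.002, -1.0]]
ft_force: [0.9, 20.2, -7.6]
grip_width: 0.0118
```

>>> servo_tool([
  {"travel": [0,-0.1,0],"delta_rot": [0,0,0],"fingers": 255},
  {"travel": [0,0,0],"delta_rot": [0,0,0],"fingers": 255},
])

```text
time_s: 15.0
position: [0.5282, 0.2531, 0.0764]
tool_rot: [[0.095, 0.995, 0.004], [0.995, -0.095, 0.008], [0.009, 0.003, -1.0]]
ft_force: [0.9, -1.8, -2.8]
grip_width: 0.0114
```

>>> servo_tool([
  {"travel": [0,-0.12,0],"delta_rot": [0,0,-0.2],"fingers": 255},
  {"travel": [0,-0.05,0],"delta_rot": [0,0,-0.9],"fingers": 255},
  {"travel": [0,-0.05,0],"delta_rot": [0,0,-0.9],"fingers": 255},
  {"travel": [0,-0.05,0],"delta_rot": [0,0,-0.9],"fingers": 255},
  {"travel": [0,-0.05,0],"delta_rot": [0,0,-0.9],"fingers": 255},
  {"travel": [0,-0.05,0],"delta_rot": [0,0,-0.9],"fingers": 255},
  {"travel": [0,-0.05,0],"delta_rot": [0,0,-0.9],"fingers": 255},
  {"travel": [0,-0.05,0],"delta_rot": [0,0,-0.9],"fingers": 255},
])

```text
time_s: 15.8
position: [0.5263, 0.2532, 0.0764]
tool_rot: [[0.717, 0.697, 0.018], [0.697, -0.717, 0.026], [0.031, -0.006, -1.0]]
ft_force: [1.4, 12.0, -3.3]
grip_width: 0.0114
```

>>> servo_tool([
  {"travel": [0,-0.03,0],"delta_rot": [0,0,-0.9],"fingers": 255},
  {"travel": [0,-0.03,0],"delta_rot": [0,0,-0.9],"fingers": 255},
  {"travel": [0,-0.03,0],"delta_rot": [0,0,-0.9],"fingers": 255},
  {"travel": [0,0,0],"delta_rot": [0,0,-0.9],"fingers": 255},
  {"travel": [0,0,0],"delta_rot": [0,0,-0.8],"fingers": 255},
  {"travel": [0,0,0],"delta_rot": [0,0,-0.5],"fingers": 255},
])

```text
time_s: 16.4
position: [0.5256, 0.255, 0.0765]
tool_rot: [[0.972, 0.235, 0.031], [0.234, -0.972, 0.018], [0.034, -0.01, -0.999]]
ft_force: [0.9, 2.9, -2.9]
grip_width: 0.0115
```

Run:
```python
from h import *
s=observe();print(s['time_s'],s['wrist_torque'],s['q'])
```

```text
16.4 [0.1888 0.1918 0.1393] [14.0197 33.0453 82.9903  0.6421 62.003  90.1707]
```

>>> servo_tool([
  {"travel": [0,0,0],"delta_rot": [0,0,-0.4],"fingers": 255},
  {"travel": [0,0,0],"delta_rot": [0,0,-0.4],"fingers": 255},
])

```text
time_s: 16.6
position: [0.5255, 0.2552, 0.0765]
tool_rot: [[0.988, 0.149, 0.032], [0.148, -0.989, 0.015], [0.034, -0.01, -0.999]]
ft_force: [1.0, 3.5, -2.3]
grip_width: 0.0116
```

Run:
```python
from h import *
s=observe();print(s['time_s'],s['wrist_torque'],s['q'])
```

```text
16.6 [0.3273 0.2222 0.0941] [14.1288 33.0543 82.9713  0.4309 61.987  95.3972]
```

>>> servo_tool([
  {"travel": [0,0,0],"delta_rot": [0,0,-0.4],"fingers": 255},
  {"travel": [0,0,0],"delta_rot": [0,0,-0.4],"fingers": 255},
])

```text
time_s: 16.8
position: [0.5255, 0.2554, 0.0765]
tool_rot: [[0.998, 0.062, 0.033], [0.061, -0.998, 0.012], [0.034, -0.01, -0.999]]
ft_force: [1.8, 2.6, -3.3]
grip_width: 0.0118
```

Run:
```python
from h import *
s=observe();print(s['time_s'],s['wrist_torque'],s['q'])
```

```text
16.8 [0.3823 0.2243 0.2184] [ 14.2324  33.0675  82.9373   0.2272  61.9919 100.5973]
```

Torque is rising (0.22 N·m). Release, rise, look.

>>> servo_tool([
  {"travel": [0,0,0],"delta_rot": [0,0,0],"fingers": 0},
  {"travel": [0,0,0],"delta_rot": [0,0,0],"fingers": 0},
  {"travel": [0,0,0.6],"delta_rot": [0,0,0],"fingers": 0},
  {"travel": [0,0,0.8],"delta_rot": [-0.1,0.3,0],"fingers": 0},
  {"travel": [0,0,0.9],"delta_rot": [0,0,0],"fingers": 0},
  {"travel": [0,0,0.9],"delta_rot": [0,0,0],"fingers": 0},
  {"travel": [0,0,0.6],"delta_rot": [0,0,0],"fingers": 0},
  {"travel": [0,0,0],"delta_rot": [0,0,0],"fingers": 0},
])

```text
time_s: 17.6
position: [0.5252, 0.2535, 0.1964]
tool_rot: [[0.998, 0.066, 0.002], [0.066, -0.998, -0.002], [0.002, 0.002, -1.0]]
ft_force: [-0.1, -0.3, -1.0]
grip_width: 0.0853
```

Run:
```python
from h import *
s=observe();print(s['time_s'],s['position'],s['tool_rot'],s['grip_width'],s['ft_force'])
im=get_image('wrist');cv2.imwrite('pics/w7.png',im[:,:,::-1])
crop(im,170,130,400,290,3.4,'pics/w7c.png')
```

```text
17.6 [0.5252 0.2535 0.1964] [[ 0.9978  0.0665  0.0017]
 [ 0.0665 -0.9978 -0.002 ]
 [ 0.0016  0.0021 -1.    ]] 0.08534221028472401 [-0.1132 -0.28   -1.036 ]
```

View pics/w7.png

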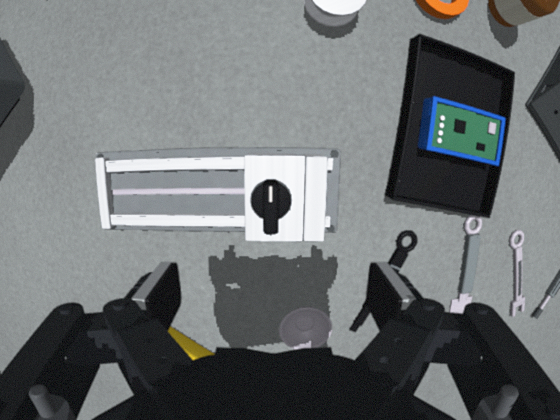

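View pics/w7c.png

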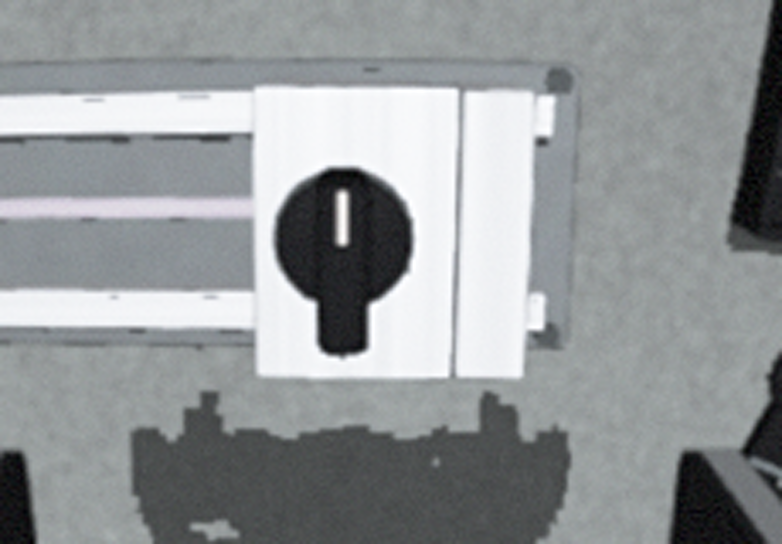

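Run:
```python
from h import *
im=cv2.imread('pics/w7.png',0)
for v in [160,175,190,205,220,230]: print(v,im[v,296:314])
s=observe();print(cast('wrist',304,190,.05,s),cast('wrist',305,190,.05,s))
```

```text
160 [244 243 246 245 246 245 247 247 224 157 198 237 247 248 246 244 243 243]
175 [243 243 244 244 245 245 247 245 190 152 223 243 246 246 244 244 242 240]
190 [242 242 243 245 244 245 247 234 151 181 233 247 247 245 244 242 242 241]
205 [242 242 243 245 244 246 248 197 146 221 242 244 244 244 244 243 240 240]
220 [242 241 243 244 243 245 233 149 183 234 244 245 243 242 242 242 241 240]
230 [241 242 242 243 243 245 228 157 211 238 243 243 243 243 242 242 241 241]
[0.5377 0.2256 0.05  ] [0.5377 0.2247 0.05  ]
```

>>> servo_tool([
  {"travel": [-0.1,-0.5,0.5],"delta_rot": [0,0,0],"fingers": 0},
  {"travel": [-0.2,-0.9,0.5],"delta_rot": [0,0,0],"fingers": 0},
  {"travel": [-0.2,-0.95,0.5],"delta_rot": [0,0,0],"fingers": 0},
  {"travel": [-0.2,-0.95,0.5],"delta_rot": [0,0,0],"fingers": 0},
  {"travel": [-0.2,-0.95,0.5],"delta_rot": [0,0,0],"fingers": 0},
  {"travel": [-0.2,-0.95,0],"delta_rot": [0,0,0],"fingers": 0},
  {"travel": [-0.2,-0.95,0],"delta_rot": [0,0,0],"fingers": 0},
  {"travel": [-0.2,-0.95,0],"delta_rot": [0,0,0],"fingers": 0},
])

```text
time_s: 18.45
position: [0.473, 0.0295, 0.2691]
tool_rot: [[0.997, 0.072, -0.011], [0.072, -0.997, -0.007], [-0.012, 0.006, -1.0]]
ft_force: [0.5, 0.2, 0.0]
grip_width: 0.0854
```

>>> servo_tool([
  {"travel": [-0.2,-0.95,0],"delta_rot": [0,0,0],"fingers": 0},
  {"travel": [-0.2,-0.95,0],"delta_rot": [0,0,0],"fingers": 0},
  {"travel": [-0.2,-0.95,0],"delta_rot": [0,0,0],"fingers": 0},
  {"travel": [-0.2,-0.95,0],"delta_rot": [0,0,0],"fingers": 0},
  {"travel": [0,0,0],"delta_rot": [0,0,0],"fingers": 0},
])

```text
time_s: 18.95
position: [0.4428, -0.0941, 0.2678]
tool_rot: [[0.998, 0.068, -0.017], [0.068, -0.998, -0.007], [-0.018, 0.005, -1.0]]
ft_force: [0.5, -0.2, 0.1]
grip_width: 0.0855
```

Run:
```python
from h import *
s=observe();print(s['time_s'],s['position'],s['tool_rot'],s['grip_width'],s['ft_force'])
im=get_image('wrist');cv2.imwrite('pics/w8.png',im[:,:,::-1])
```

```text
18.95 [ 0.4428 -0.0941  0.2678] [[ 0.9976  0.0678 -0.0172]
 [ 0.0677 -0.9977 -0.0066]
 [-0.0176  0.0054 -0.9998]] 0.08550706467273525 [ 0.4557 -0.1753  0.0663]
```

View pics/w8.png

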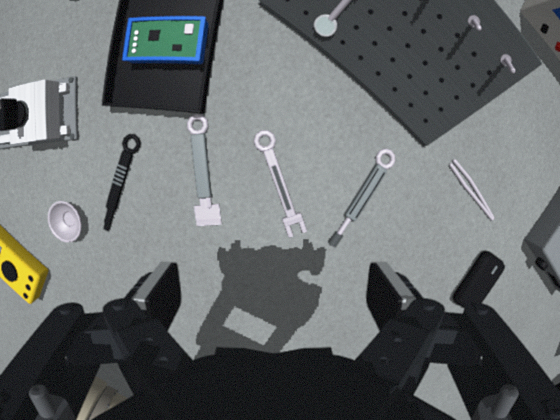

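>>> servo_tool([
  {"travel": [0.6,-0.4,0.1],"delta_rot": [0,0,-0.9],"fingers": 0},
  {"travel": [0.9,-0.55,0.1],"delta_rot": [0,0,-0.9],"fingers": 0},
  {"travel": [0.9,-0.55,0],"delta_rot": [0,0,-0.9],"fingers": 0},
  {"travel": [0.9,-0.55,0],"delta_rot": [0,0,-0.9],"fingers": 0},
  {"travel": [0.9,-0.55,0],"delta_rot": [0,0,-0.9],"fingers": 0},
  {"travel": [0.9,-0.55,0],"delta_rot": [0,0,-0.9],"fingers": 0},
  {"travel": [0.8,-0.5,0],"delta_rot": [0,0,-0.9],"fingers": 0},
  {"travel": [0,0,0],"delta_rot": [0,0,0],"fingers": 0},
])

```text
time_s: 19.8
position: [0.6235, -0.201, 0.2719]
tool_rot: [[0.818, -0.575, -0.022], [-0.575, -0.818, 0.011], [-0.025, 0.004, -1.0]]
ft_force: [-0.3, 0.3, -0.3]
grip_width: 0.0856
```

Run:
```python
from h import *
s=observe();print(s['time_s'],s['position'],s['tool_rot'],s['grip_width'],s['q'])
import pickle;pickle.dump(s,open('s9.pkl','wb'))
im=get_image('wrist');cv2.imwrite('pics/w9.png',im[:,:,::-1])
```

```text
19.8 [ 0.6235 -0.201   0.2719] [[ 0.8176 -0.5754 -0.0223]
 [-0.5753 -0.8179  0.0112]
 [-0.0246  0.0037 -0.9997]] 0.0856333530446668 [-28.1894  32.5806  49.4501  -0.0401  99.3968  96.9321]
```

View pics/w9.png

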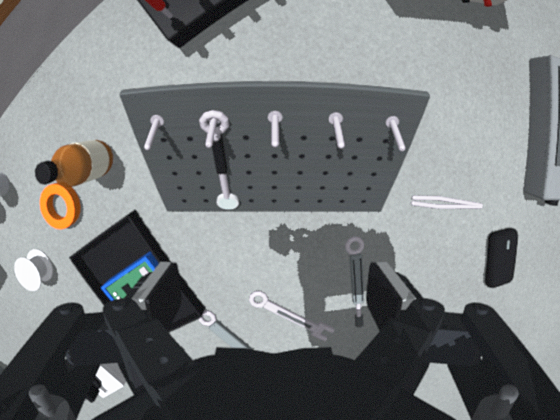

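Run:
```python
from h import *
im=cv2.imread('pics/w9.png')[:,:,::-1]
crop(im,110,75,440,225,2.4,'pics/w9c.png')
```

```text
(no output)
```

View pics/w9c.png

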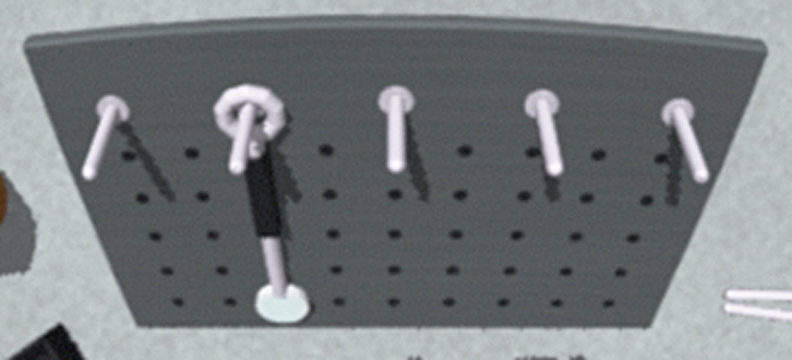

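Run:
```python
from h import *
import pickle
s=pickle.load(open('s9.pkl','rb'))
f=lambda x,y,z:cast('wrist',110+x/2.4,75+y/2.4,z,s)
tips=[(89,174),(237,167),(396,167),(555,169),(701,177)]
bases=[(112,105),(249,100),(396,97),(542,100),(679,108)]
T=np.array([f(*t,.1400) for t in tips]);B=np.array([f(*b,.1125) for b in bases])
print(T);print(B);print(T-B)
d=T[0]-T[4];print('tip yaw y-axis',d/np.linalg.norm(d),np.linalg.norm(d)/4);d=B[0]-B[4];print(d/np.linalg.norm(d),np.linalg.norm(d)/4)
print(T.mean(0),B[[0,2,3,4]].mean(0))
print('corners',f(28,45,.134),f(765,45,.134),f(137,327,.012),f(649,327,.012))
sc=cv2.imread('pics/scene0.png')[:,:,::-1]
for p in B: print(proj('scene',p))
crop(sc,140,200,270,310,5,'pics/s0c.png')
```

```text
[[ 0.7276 -0.1403  0.14  ]
 [ 0.6954 -0.1865  0.14  ]
 [ 0.6626 -0.2319  0.14  ]
 [ 0.6304 -0.278   0.14  ]
 [ 0.5976 -0.3236  0.14  ]]
[[ 0.7482 -0.1551  0.1125]
 [ 0.7152 -0.2003  0.1125]
 [ 0.683  -0.2465  0.1125]
 [ 0.6507 -0.2925  0.1125]
 [ 0.6181 -0.3387  0.1125]]
[[-0.0206  0.0148  0.0275]
 [-0.0198  0.0138  0.0275]
 [-0.0204  0.0146  0.0275]
 [-0.0203  0.0144  0.0275]
 [-0.0205  0.0151  0.0275]]
tip yaw y-axis [0.5784 0.8157 0.    ] 0.05617224506242354
[0.5782 0.8159 0.    ] 0.0562430951790659
[ 0.6627 -0.2321  0.14  ] [ 0.675  -0.2582  0.1125]
corners [ 0.7842 -0.148   0.134 ] [ 0.6244 -0.3766  0.134 ] [ 0.6675 -0.062   0.012 ] [ 0.5043 -0.294   0.012 ]
(np.float64(217.39177192931103), np.float64(267.63265786152016))
(np.float64(202.53769746651682), np.float64(255.47334572723358))
(np.float64(187.823882195831), np.float64(243.96591276326453))
(np.float64(173.7517990671797), np.float64(232.8817748790595))
(np.float64(160.1133876097278), np.float64(222.12109626251888))
```

View pics/s0c.png

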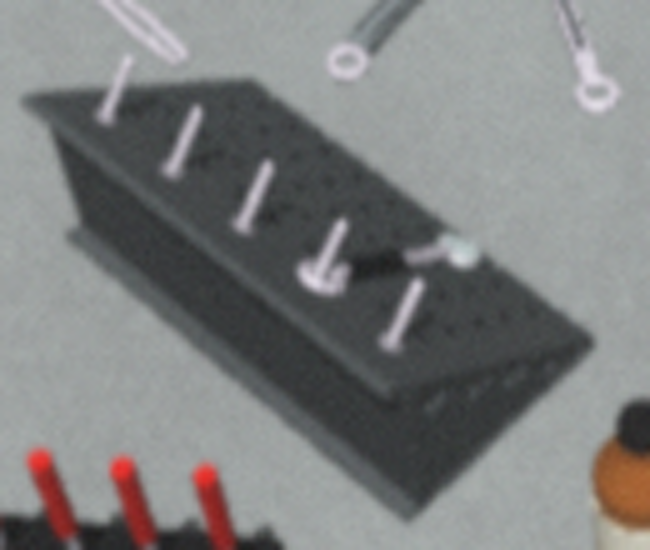

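Run:
```python
from h import *
import pickle
s9=pickle.load(open('s9.pkl','rb'))
s8=dict(position=[.4428,-.0941,.2678],tool_rot=[[0.9976,0.0678,-0.0172],[0.0677,-0.9977,-0.0066],[-0.0176,0.0054,-0.9998]])
for n,e,t in [('nut',(385.5,158.5),(336,239)),('spa',(264.5,141),(292,222)),('scr',(198,125.5),(207,223)),('pry',(132,143.5),(107.5,228))]:
    E=cast('wrist',*e,.0065,s8);T=cast('wrist',*t,.006,s8);d=(E-T)[:2];L=np.linalg.norm(d);d/=L
    print(n,E,L,np.degrees(np.arctan2(d[1],d[0])),'grip',E[:2]-.055*d)
print('nut9',cast('wrist',354.5,245,.0065,s9),cast('wrist',359,323,.0065,s9),'spa9',cast('wrist',259,300,.0065,s9))
im=cv2.imread('pics/w8.png')[:,:,::-1]
crop(im,100,105,400,250,2.6,'pics/w8c.png')
```

```text
nut [ 0.4809 -0.2393  0.0065] 0.12536248193464664 -25.201401468378027 grip [ 0.4312 -0.2158]
spa [ 0.4892 -0.0824  0.0065] 0.11018757795445866 22.551495956645592 grip [ 0.4384 -0.1035]
scr [0.5047 0.0017 0.0065] 0.12709462409066882 6.791453703557007 grip [ 0.4501 -0.0048]
pry [0.4802 0.0915 0.0065] 0.12785342278063117 -20.135350845210795 grip [0.4285 0.1105]
nut9 [ 0.4813 -0.24    0.0065] [ 0.3614 -0.1818  0.0065] spa9 [ 0.4877 -0.0827  0.0065]
```

View pics/w8c.png

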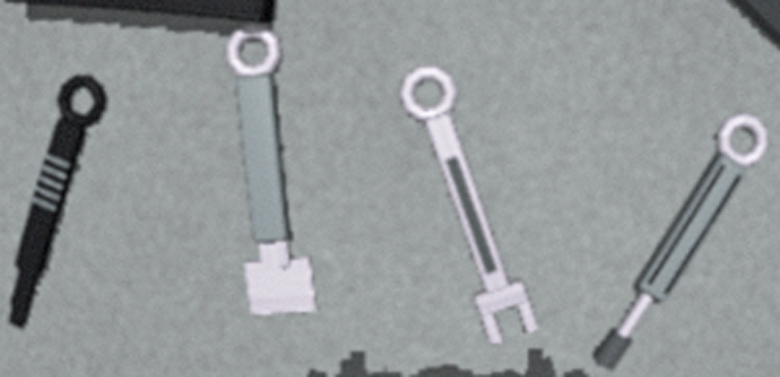

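>>> servo_tool([
  {"travel": [-0.8,-0.07,0],"delta_rot": [-0.1,-0.2,0.4],"fingers": 0},
  {"travel": [-0.9,-0.07,-0.3],"delta_rot": [0,0,0.4],"fingers": 0},
  {"travel": [-0.9,-0.07,-0.6],"delta_rot": [0,0,0.4],"fingers": 0},
  {"travel": [-0.9,-0.07,-0.8],"delta_rot": [0,0,0.4],"fingers": 100},
  {"travel": [-0.9,-0.07,-0.8],"delta_rot": [0,0,0],"fingers": 100},
  {"travel": [-0.9,-0.07,-0.8],"delta_rot": [0,0,0],"fingers": 100},
  {"travel": [-0.9,-0.07,-0.8],"delta_rot": [0,0,0],"fingers": 100},
  {"travel": [-0.1,0,-0.5],"delta_rot": [0,0,0],"fingers": 100},
])

```text
time_s: 20.65
position: [0.4207, -0.2038, 0.1331]
tool_rot: [[0.916, -0.402, 0.002], [-0.402, -0.916, -0.002], [0.003, 0.001, -1.0]]
ft_force: [-0.4, 0.2, 0.6]
grip_width: 0.0518
```

>>> servo_tool([
  {"travel": [0,0,0],"delta_rot": [0,0,0],"fingers": 100},
])

```text
time_s: 20.75
position: [0.4187, -0.2021, 0.1323]
tool_rot: [[0.916, -0.401, -0.0], [-0.401, -0.916, 0.0], [-0.0, -0.0, -1.0]]
ft_force: [-0.0, -0.1, -0.0]
grip_width: 0.052
```

```bash
cat > look.py <<'E'
from h import *
import sys,pickle
n=sys.argv[1]
s=observe();pickle.dump(s,open(f'st_{n}.pkl','wb'))
R=s['tool_rot'];print(round(s['time_s'],2),'p',s['position'],'yaw',round(np.degrees(np.arctan2(R[1,0],R[0,0])),2),'z',R[:,2],'w',round(s['grip_width'],4),'f',s['ft_force'])
im=get_image('wrist');cv2.imwrite(f'pics/{n}.png',im[:,:,::-1])
E
python3 look.py w10
```

```text
20.75 p [ 0.4187 -0.2021  0.1323] yaw -23.63 z [-0.0003  0.0004 -1.    ] w 0.052 f [-0.0134 -0.1091 -0.0099]
```

View pics/w10.png

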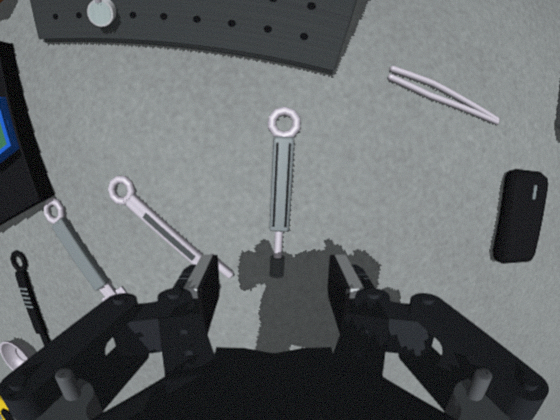

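```bash
cat > tool.py <<'E'
from h import *
import sys,pickle
n=sys.argv[1];e=list(map(float,sys.argv[2].split(',')));t=list(map(float,sys.argv[3].split(',')))
s=pickle.load(open(f'st_{n}.pkl','rb'))
E=cast('wrist',*e,.006,s);T=cast('wrist',*t,.008,s);d=(E-T)[:2];d/=np.linalg.norm(d)
G=E[:2]-.055*d;R=s['tool_rot']
print('eye',E,'yaw',np.degrees(np.arctan2(d[1],d[0])),'grip',G,'units d',(G-s['position'][:2])/.03,'dyaw units',(np.degrees(np.arctan2(d[1],d[0]))-np.degrees(np.arctan2(R[1,0],R[0,0])))/6,'z',(.0-s['position'][2])/.03)
E
python3 tool.py w10 284,123 281,229
```

```text
eye [ 0.4799 -0.2392  0.006 ] yaw -24.929542015008657 grip [ 0.43  -0.216] units d [ 0.3754 -0.463 ] dyaw units -0.21655675029114718 z -4.410276234554773
```

>>> servo_tool([
  {"travel": [0.38,-0.47,-0.4],"delta_rot": [0,0,-0.22],"fingers": 120},
  {"travel": [0,0,-0.8],"delta_rot": [0,0,0],"fingers": 120},
  {"travel": [0,0,-0.9],"delta_rot": [0,0,0],"fingers": 120},
  {"travel": [0,0,-0.9],"delta_rot": [0,0,0],"fingers": 120},
  {"travel": [0,0,-0.7],"delta_rot": [0,0,0],"fingers": 120},
  {"travel": [0,0,0],"delta_rot": [0,0,0],"fingers": 120},
])

```text
time_s: 21.4
position: [0.4365, -0.2166, 0.0267]
tool_rot: [[0.91, -0.414, 0.014], [-0.413, -0.91, -0.011], [0.017, 0.004, -1.0]]
ft_force: [-0.3, 0.1, 0.2]
grip_width: 0.0451
```

>>> servo_tool([
  {"travel": [-0.22,0.02,-0.35],"delta_rot": [0.1,0.13,0],"fingers": 120},
  {"travel": [0,0,-0.3],"delta_rot": [0,0,0],"fingers": 120},
  {"travel": [0,0,0],"delta_rot": [0,0,0],"fingers": 120},
])

```text
time_s: 21.7
position: [0.4313, -0.2166, 0.009]
tool_rot: [[0.911, -0.411, 0.003], [-0.411, -0.911, -0.003], [0.004, 0.002, -1.0]]
ft_force: [1.3, -0.4, 0.1]
grip_width: 0.0452
```

>>> servo_tool([
  {"travel": [0,0,-0.18],"delta_rot": [0,0,0],"fingers": 120},
  {"travel": [0,0,0],"delta_rot": [0,0,0],"fingers": 255},
  {"travel": [0,0,0],"delta_rot": [0,0,0],"fingers": 255},
  {"travel": [0,0,0],"delta_rot": [0,0,0],"fingers": 255},
  {"travel": [0,0,0],"delta_rot": [0,0,0],"fingers": 255},
], squeeze=60)

```text
time_s: 22.2
position: [0.4322, -0.2172, 0.0049]
tool_rot: [[0.911, -0.411, 0.006], [-0.411, -0.911, -0.006], [0.008, 0.003, -1.0]]
ft_force: [0.3, -0.1, -0.6]
grip_width: 0.0148
```

>>> servo_tool([
  {"travel": [0,0,0.4],"delta_rot": [0,0,0],"fingers": 255},
  {"travel": [0,0,0.8],"delta_rot": [0,0,0],"fingers": 255},
  {"travel": [0,0,0.9],"delta_rot": [0,0,0],"fingers": 255},
  {"travel": [0,0,0.9],"delta_rot": [0,0,0],"fingers": 255},
  {"travel": [0,0,0.9],"delta_rot": [0,0,0],"fingers": 255},
  {"travel": [0,0,0.9],"delta_rot": [0,0,0],"fingers": 255},
  {"travel": [0,0,0.9],"delta_rot": [0,0,0],"fingers": 255},
  {"travel": [0,0,0],"delta_rot": [0,0,0],"fingers": 255},
])

```text
time_s: 23.0
position: [0.4306, -0.216, 0.1824]
tool_rot: [[0.911, -0.411, 0.004], [-0.411, -0.911, -0.004], [0.005, 0.002, -1.0]]
ft_force: [-0.4, -0.4, -0.8]
grip_width: 0.0152
```

```bash
python3 look.py w11
```

```text
23.0 p [ 0.4306 -0.216   0.1824] yaw -24.29 z [ 0.0037 -0.0038 -1.    ] w 0.0152 f [-0.4313 -0.4384 -0.7651]
```

View pics/w11.png

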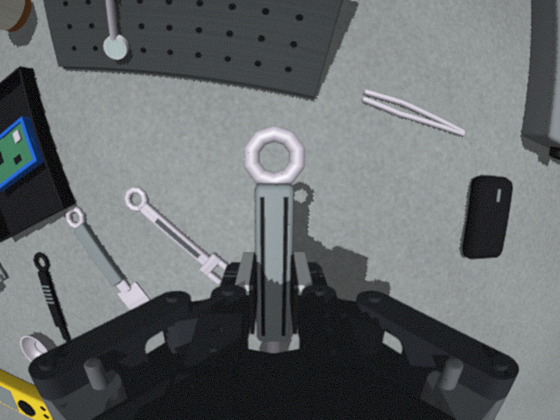

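```bash
cat > eye.py <<'E'
from h import *
import sys,pickle
# usage: eye.py name u,v ztool   -> eye in tool frame; writes
def eyetool(u,v,zt):
    c=calibration('wrist');K=c['camera_matrix'];H=c['hand_eye']
    a,b=u-K[0,2],v-K[1,2];r=np.hypot(a,b)+1e-9;t=r/K[0,0]
    d=H[:3,:3]@np.array([np.sin(t)*a/r,np.sin(t)*b/r,np.cos(t)]);o=H[:3,3]
    return o+d*(zt-o[2])/d[2]
PEG={1:[.7460,-.1533,.1142],2:[.6810,-.2451,.1142],3:[.6485,-.2910,.1142],4:[.6160,-.3369,.1142]}
yr=np.array([.578,.816,0]);xr=np.array([.816,-.578,0]);z=np.array([0,0,1.])
p=-.643*xr+.766*z;u=.766*xr+.643*z
RT=np.c_[u,-yr,-p]
if __name__=='__main__':
    k=int(sys.argv[1]);e=list(map(float,sys.argv[2].split(',')));zt=float(sys.argv[3])
    E=eyetool(*e,zt);s=observe()
    print('eye tool',E)
    g=np.array(PEG[k])-RT@E
    for off in [.06,.045,.03,.015,0]: print(off,'tcp',g+p*off)
    R=np.array(s['tool_rot']);from scipy.spatial.transform import Rotation as Ro
    w=Ro.from_matrix(RT@R.T).as_rotvec(degrees=True)/6
    print('rot units',w,'travel units to .06',(g+p*.06-s['position'])/.03)
    print('cur eye',s['position']+R@E, 'eye-peg along p, u, yr (mm):',[round(float((s['position']+R@E-np.array(PEG[k]))@q)*1000,1) for q in (p,u,yr)])
E
python3 eye.py 4 274,156 .0014
```

```text
eye tool [0.0535 0.001  0.0014]
0.06 tcp [ 0.551  -0.2896  0.1269]
0.045 tcp [ 0.5588 -0.2951  0.1154]
0.03 tcp [ 0.5667 -0.3007  0.1039]
0.015 tcp [ 0.5746 -0.3063  0.0924]
0 tcp [ 0.5824 -0.3119  0.0809]
rot units [-3.3014 -5.7837 -1.7578] travel units to .06 [ 4.0346 -2.4706 -1.7905]
cur eye [ 0.4782 -0.2384  0.1793] eye-peg along p, u, yr (mm): [158.7, -87.9, 0.8]
```

>>> servo_tool([
  {"travel": [0.4,-0.25,0],"delta_rot": [-0.41,-0.72,-0.22],"fingers": 255},
  {"travel": [0.5,-0.3,0],"delta_rot": [-0.41,-0.72,-0.22],"fingers": 255},
  {"travel": [0.5,-0.3,0],"delta_rot": [-0.41,-0.72,-0.22],"fingers": 255},
  {"travel": [0.5,-0.3,0],"delta_rot": [-0.41,-0.72,-0.22],"fingers": 255},
  {"travel": [0.5,-0.3,0],"delta_rot": [-0.41,-0.72,-0.22],"fingers": 255},
  {"travel": [0.5,-0.3,0],"delta_rot": [-0.41,-0.72,-0.22],"fingers": 255},
  {"travel": [0.5,-0.3,-0.2],"delta_rot": [-0.41,-0.72,-0.22],"fingers": 255},
  {"travel": [0.3,-0.2,-0.4],"delta_rot": [-0.41,-0.72,-0.22],"fingers": 255},
])

```text
time_s: 23.85
position: [0.5417, -0.2837, 0.155]
tool_rot: [[0.614, -0.585, 0.531], [-0.446, -0.811, -0.378], [0.651, -0.005, -0.759]]
ft_force: [1.4, 0.6, -0.4]
grip_width: 0.0151
```

>>> servo_tool([
  {"travel": [0,0,0],"delta_rot": [0,0,0],"fingers": 255},
])

```text
time_s: 23.95
position: [0.5401, -0.2824, 0.1508]
tool_rot: [[0.617, -0.585, 0.527], [-0.45, -0.811, -0.374], [0.646, -0.006, -0.763]]
ft_force: [-1.2, 0.6, -2.0]
grip_width: 0.0149
```

```bash
python3 look.py w12;python3 eye.py 4 274,156 .0014
```

```text
23.95 p [ 0.5401 -0.2824  0.1508] yaw -36.08 z [ 0.5265 -0.3742 -0.7634] w 0.0149 f [-1.2087  0.5629 -1.9581]
eye tool [0.054  0.001  0.0014]
0.06 tcp [ 0.5506 -0.2894  0.1265]
0.045 tcp [ 0.5585 -0.2949  0.115 ]
0.03 tcp [ 0.5664 -0.3005  0.1035]
0.015 tcp [ 0.5742 -0.3061  0.0921]
0 tcp [ 0.5821 -0.3117  0.0806]
rot units [-0.0195  0.0643  0.0735] travel units to .06 [ 0.3349 -0.2206 -0.8579]
cur eye [ 0.574  -0.3083  0.1861] eye-peg along p, u, yr (mm): [87.7, 7.3, -0.9]
```

View pics/w12.png

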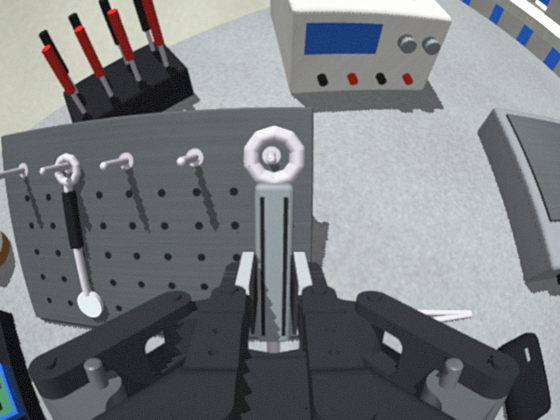

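```bash
cat > pegchk.py <<'E'
from h import *
from eye import *
import sys,pickle
n=sys.argv[1]
s=pickle.load(open(f'st_{n}.pkl','rb'))
im=cv2.imread(f'pics/{n}.png')[:,:,::-1]
for k in PEG:
    P=np.array(PEG[k]);print(k,'base',np.round(proj('wrist',P-.0025*p,s),1),'tip',np.round(proj('wrist',P+.0345*p,s),1))
crop(im,100,120,330,220,3.4,f'pics/{n}c.png')
E
python3 pegchk.py w12
```

```text
1 base [ 23.1 169.6] tip [ -4.4 176.1]
2 base [126.4 160.3] tip [103.6 165.9]
3 base [195.5 156.7] tip [181.8 161.5]
4 base [272.4 154.8] tip [272.3 159.2]
```

View pics/w12c.png

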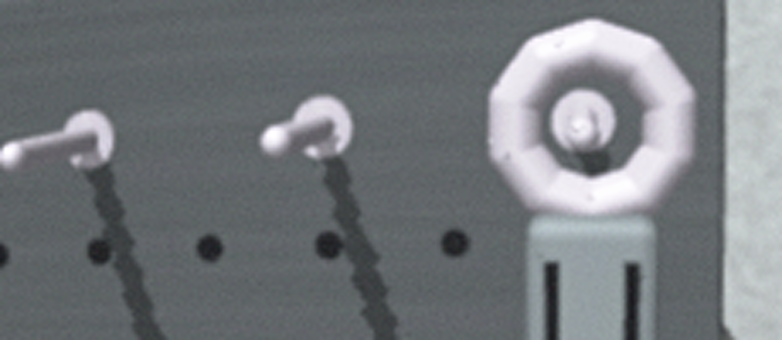

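>>> servo_tool([
  {"travel": [0.22,-0.13,-0.4],"delta_rot": [0,0.06,0.07],"fingers": 255},
  {"travel": [0.22,-0.13,-0.4],"delta_rot": [0,0,0],"fingers": 255},
  {"travel": [0.2,-0.12,-0.4],"delta_rot": [0,0,0],"fingers": 255},
  {"travel": [0,0,0],"delta_rot": [0,0,0],"fingers": 255},
])

```text
time_s: 24.4
position: [0.5608, -0.2947, 0.1155]
tool_rot: [[0.628, -0.577, 0.523], [-0.445, -0.817, -0.367], [0.639, -0.002, -0.769]]
ft_force: [0.7, -0.1, -1.1]
grip_width: 0.0149
```

```bash
python3 look.py w13;python3 eye.py 4 274,155 .0014; python3 pegchk.py w13
```

```text
24.4 p [ 0.5608 -0.2947  0.1155] yaw -35.29 z [ 0.5227 -0.3671 -0.7694] w 0.0149 f [ 0.6692 -0.1018 -1.1296]
eye tool [0.0544 0.001  0.0014]
0.06 tcp [ 0.5504 -0.2892  0.1262]
0.045 tcp [ 0.5582 -0.2947  0.1148]
0.03 tcp [ 0.5661 -0.3003  0.1033]
0.015 tcp [ 0.574  -0.3059  0.0918]
0 tcp [ 0.5818 -0.3115  0.0803]
rot units [-0.0379 -0.0261 -0.0181] travel units to .06 [-0.3465  0.1817  0.331 ]
cur eye [ 0.5951 -0.3201  0.15  ] eye-peg along p, u, yr (mm): [44.7, 2.5, 1.6]
1 base [ -7.7 168.3] tip [-41.1 176.5]
2 base [102.3 157.8] tip [ 70.6 165.1]
3 base [183.  153.6] tip [162.9 159.8]
4 base [276.7 152.1] tip [277.3 157.7]
```

View pics/w13c.png

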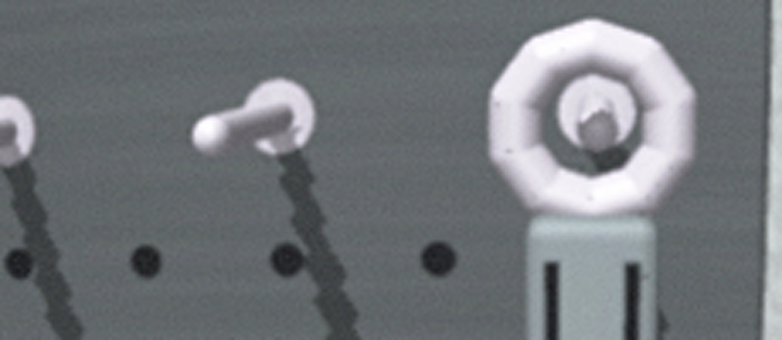

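>>> servo_tool([
  {"travel": [0.15,-0.13,-0.3],"delta_rot": [-0.04,-0.03,0],"fingers": 255},
  {"travel": [0.18,-0.13,-0.28],"delta_rot": [0,0,0],"fingers": 255},
  {"travel": [0.18,-0.13,-0.28],"delta_rot": [0,0,0],"fingers": 255},
])

```text
time_s: 24.75
position: [0.5771, -0.3071, 0.0908]
tool_rot: [[0.624, -0.576, 0.527], [-0.44, -0.817, -0.372], [0.646, 0.0, -0.764]]
ft_force: [0.8, 0.5, 0.4]
grip_width: 0.0148
```

```bash
python3 look.py w14;python3 eye.py 4 274,155 .0014; python3 pegchk.py w14
```

```text
24.75 p [ 0.5771 -0.3071  0.0908] yaw -35.18 z [ 0.5275 -0.3722 -0.7637] w 0.0148 f [0.8393 0.471  0.3711]
eye tool [0.0544 0.001  0.0014]
0.06 tcp [ 0.5503 -0.2892  0.1262]
0.045 tcp [ 0.5582 -0.2947  0.1147]
0.03 tcp [ 0.5661 -0.3003  0.1033]
0.015 tcp [ 0.574  -0.3059  0.0918]
0 tcp [ 0.5818 -0.3115  0.0803]
rot units [ 0.0117  0.0135 -0.0188] travel units to .06 [-0.9005  0.6078  1.2319]
cur eye [ 0.6115 -0.3327  0.1233] eye-peg along p, u, yr (mm): [10.8, 1.2, 0.8]
1 base [-36.7 174.7] tip [-74.7 184.4]
2 base [ 74.8 163.5] tip [ 33.6 173.1]
3 base [165.1 158.5] tip [136.1 166.9]
4 base [275.9 156.6] tip [276.6 164.2]
```

View pics/w14c.png

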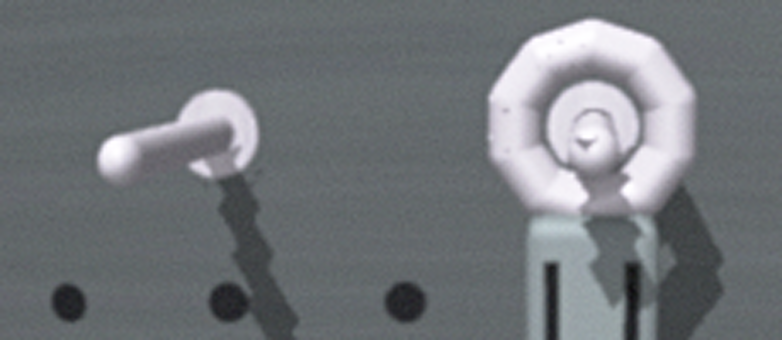

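>>> servo_tool([
  {"travel": [0.1,-0.07,-0.2],"delta_rot": [0,0,0],"fingers": 255},
  {"travel": [0.08,-0.06,-0.16],"delta_rot": [0,0,0],"fingers": 255},
  {"travel": [0,0,0],"delta_rot": [0,0,0],"fingers": 255},
])

```text
time_s: 25.1
position: [0.5832, -0.3116, 0.0816]
tool_rot: [[0.628, -0.575, 0.524], [-0.443, -0.818, -0.368], [0.64, -0.001, -0.768]]
ft_force: [-1.8, -0.0, -0.3]
grip_width: 0.0149
```

```bash
python3 eye.py 4 274,155 .0014|tail -1; python3 -c "
from h import *
print(observe()['ft_force'])"
```

```text
cur eye [ 0.6176 -0.3371  0.1153] eye-peg along p, u, yr (mm): [-0.0, 1.8, 0.8]
[-1.8025 -0.044  -0.3302]
```

>>> servo_tool([
  {"travel": [0.04,-0.03,-0.08],"delta_rot": [0,0,0],"fingers": 255},
  {"travel": [0.04,-0.03,-0.08],"delta_rot": [0,0,0],"fingers": 255},
])

```text
time_s: 25.3
position: [0.5835, -0.3117, 0.0813]
tool_rot: [[0.628, -0.575, 0.524], [-0.442, -0.818, -0.367], [0.64, -0.001, -0.768]]
ft_force: [-33.5, 16.3, 32.9]
grip_width: 0.015
```

>>> servo_tool([
  {"travel": [-0.04,0.03,0.06],"delta_rot": [0,0,0],"fingers": 170},
  {"travel": [0,0,0],"delta_rot": [0,0,0],"fingers": 170},
])

```text
time_s: 25.5
position: [0.5822, -0.3109, 0.0847]
tool_rot: [[0.627, -0.575, 0.526], [-0.441, -0.818, -0.368], [0.642, -0.001, -0.767]]
ft_force: [-0.1, -0.3, 0.5]
grip_width: 0.0284
```

>>> servo_tool([
  {"travel": [-0.1,0.08,0.15],"delta_rot": [0,0,0],"fingers": 170},
  {"travel": [-0.3,0.2,0.4],"delta_rot": [0,0,0],"fingers": 170},
  {"travel": [-0.5,0.35,0.7],"delta_rot": [0,0,0],"fingers": 170},
  {"travel": [-0.5,0.35,0.7],"delta_rot": [0,0,0],"fingers": 170},
  {"travel": [0,0,0],"delta_rot": [0,0,0],"fingers": 170},
])

```text
time_s: 26.0
position: [0.5394, -0.281, 0.1441]
tool_rot: [[0.628, -0.575, 0.525], [-0.442, -0.818, -0.368], [0.641, -0.001, -0.767]]
ft_force: [0.0, 0.4, 0.3]
grip_width: 0.0283
```

```bash
python3 look.py w15
```

```text
26.0 p [ 0.5394 -0.281   0.1441] yaw -35.13 z [ 0.5248 -0.3682 -0.7675] w 0.0283 f [0.0277 0.39   0.2546]
```

View pics/w15.png

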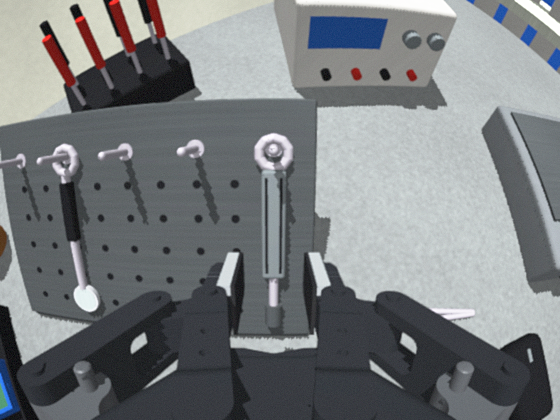

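```bash
cat > goto.py <<'E'
from h import *
import sys
from scipy.spatial.transform import Rotation as Ro
x,y,z,yaw=map(float,sys.argv[1:5])
s=observe();c,n=np.cos(np.radians(yaw)),np.sin(np.radians(yaw))
D=np.array([[c,n,0],[n,-c,0],[0,0,-1.]])
print('rot',Ro.from_matrix(D@s['tool_rot'].T).as_rotvec(degrees=True)/6,'travel',(np.array([x,y,z])-s['position'])/.03)
E
python3 goto.py .43 -.105 .13 22.5
```

```text
rot [0.752  6.8733 9.2014] travel [-3.6619  5.8841 -0.431 ]
```

>>> servo_tool([
  {"travel": [-0.4,0.4,0.6],"delta_rot": [0.06,0.57,0.77],"fingers": 120},
  {"travel": [-0.4,0.5,0.6],"delta_rot": [0.06,0.57,0.77],"fingers": 120},
  {"travel": [-0.4,0.5,0.3],"delta_rot": [0.06,0.57,0.77],"fingers": 120},
  {"travel": [-0.4,0.5,0],"delta_rot": [0.06,0.57,0.77],"fingers": 120},
  {"travel": [-0.3,0.5,0],"delta_rot": [0.06,0.57,0.77],"fingers": 120},
  {"travel": [-0.3,0.5,0],"delta_rot": [0.06,0.57,0.77],"fingers": 120},
  {"travel": [-0.3,0.5,-0.1],"delta_rot": [0.06,0.57,0.77],"fingers": 120},
  {"travel": [-0.3,0.5,-0.3],"delta_rot": [0.06,0.57,0.77],"fingers": 120},
])

```text
time_s: 26.85
position: [0.4569, -0.165, 0.1709]
tool_rot: [[0.973, 0.087, 0.211], [0.101, -0.993, -0.055], [0.205, 0.075, -0.976]]
ft_force: [0.2, -0.4, -0.9]
grip_width: 0.045
```

>>> servo_tool([
  {"travel": [-0.2,0.5,-0.4],"delta_rot": [0.06,0.57,0.77],"fingers": 120},
  {"travel": [-0.2,0.5,-0.4],"delta_rot": [0.06,0.57,0.77],"fingers": 120},
  {"travel": [-0.2,0.5,-0.4],"delta_rot": [0.06,0.57,0.77],"fingers": 120},
  {"travel": [-0.2,0.4,-0.3],"delta_rot": [0.06,0.57,0.77],"fingers": 120},
  {"travel": [0,0,0],"delta_rot": [0,0,0],"fingers": 120},
])

```text
time_s: 27.35
position: [0.4345, -0.1067, 0.1193]
tool_rot: [[0.907, 0.421, -0.033], [0.421, -0.907, 0.006], [-0.028, -0.02, -0.999]]
ft_force: [1.2, -0.4, -0.6]
grip_width: 0.0452
```

```bash
python3 look.py w16; python3 goto.py .43 -.105 .13 22.5
```

```text
27.35 p [ 0.4345 -0.1067  0.1193] yaw 24.92 z [-0.0334  0.006  -0.9994] w 0.0452 f [ 1.2258 -0.4354 -0.5955]
rot [-0.056  -0.2959 -0.377 ] travel [-0.16    0.0784  0.3385]
```

View pics/w16.png

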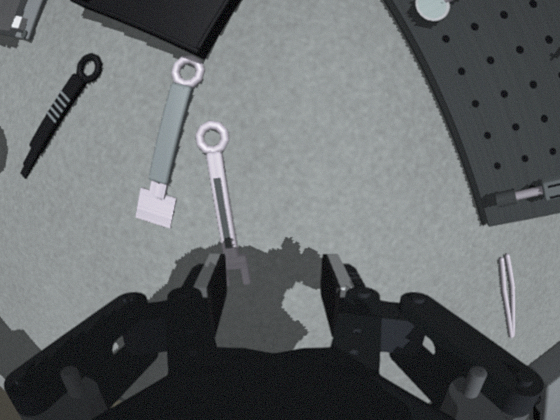

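```bash
python3 tool.py w16 212,138 229,236
```

```text
eye [ 0.464  -0.0375  0.006 ] yaw 32.942827099824015 grip [ 0.4179 -0.0674] units d [-0.5539  1.3109] dyaw units 1.3367057935499904 z -3.9777838370210707
```

>>> servo_tool([
  {"travel": [-0.27,0.65,0],"delta_rot": [-0.05,-0.3,0.67],"fingers": 160},
  {"travel": [-0.27,0.65,-0.3],"delta_rot": [0,0,0.67],"fingers": 160},
  {"travel": [0,0,-0.6],"delta_rot": [0,0,0],"fingers": 160},
  {"travel": [0,0,0],"delta_rot": [0,0,0],"fingers": 160},
])

```text
time_s: 27.8
position: [0.4212, -0.0703, 0.0927]
tool_rot: [[0.843, 0.537, 0.011], [0.537, -0.843, -0.003], [0.008, 0.008, -1.0]]
ft_force: [-0.4, 0.4, 0.6]
grip_width: 0.0316
```

```bash
python3 look.py w17
```

```text
27.8 p [ 0.4212 -0.0703  0.0927] yaw 32.5 z [ 0.0111 -0.0027 -0.9999] w 0.0316 f [-0.3813  0.4331  0.5724]
```

View pics/w17.png

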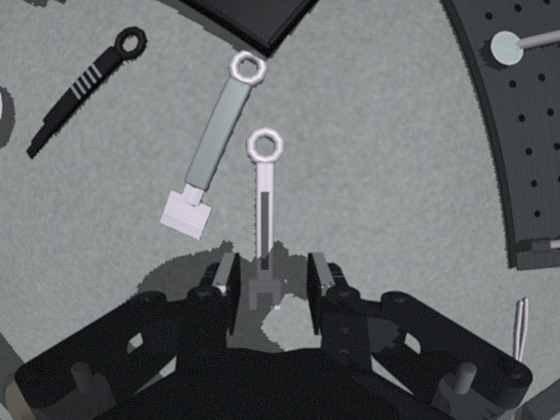

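```bash
python3 tool.py w17 265,145.5 264.5,270
```

```text
eye [ 0.4644 -0.0368  0.006 ] yaw 31.984078807838817 grip [ 0.4178 -0.066 ] units d [-0.1155  0.1455] dyaw units -0.0862897253282006 z -3.0893341168969215
```

>>> servo_tool([
  {"travel": [-0.15,0.16,-0.3],"delta_rot": [0.02,0.1,-0.08],"fingers": 160},
  {"travel": [0,0,-0.7],"delta_rot": [0,0,0],"fingers": 160},
  {"travel": [-0.05,0,-0.8],"delta_rot": [0,0,0],"fingers": 160},
  {"travel": [-0.05,0,-0.5],"delta_rot": [0,0,0],"fingers": 160},
  {"travel": [0,0,0],"delta_rot": [0,0,0],"fingers": 160},
])

```text
time_s: 28.35
position: [0.4164, -0.068, 0.0242]
tool_rot: [[0.853, 0.522, 0.009], [0.522, -0.853, -0.004], [0.006, 0.008, -1.0]]
ft_force: [-0.4, -0.5, -0.4]
grip_width: 0.032
```

>>> servo_tool([
  {"travel": [0.03,0.06,-0.35],"delta_rot": [0.02,0.08,0],"fingers": 160},
  {"travel": [0,0,-0.3],"delta_rot": [0,0,0],"fingers": 160},
  {"travel": [0,0,0],"delta_rot": [0,0,0],"fingers": 160},
])

```text
time_s: 28.65
position: [0.4186, -0.0668, 0.0045]
tool_rot: [[0.854, 0.52, 0.003], [0.52, -0.854, -0.003], [0.001, 0.004, -1.0]]
ft_force: [-0.0, 0.4, -0.2]
grip_width: 0.0321
```

>>> servo_tool([
  {"travel": [0,0,-0.03],"delta_rot": [0,0,0],"fingers": 255},
  {"travel": [0,0,0],"delta_rot": [0,0,0],"fingers": 255},
  {"travel": [0,0,0],"delta_rot": [0,0,0],"fingers": 255},
  {"travel": [0,0,0],"delta_rot": [0,0,0],"fingers": 255},
], squeeze=60)

```text
time_s: 29.05
position: [0.4192, -0.0669, 0.0044]
tool_rot: [[0.854, 0.52, 0.004], [0.52, -0.854, -0.004], [0.002, 0.006, -1.0]]
ft_force: [-1.0, -0.5, 0.1]
grip_width: 0.0107
```

>>> servo_tool([
  {"travel": [0,0,0.4],"delta_rot": [0,0,0],"fingers": 255},
  {"travel": [0,0,0.8],"delta_rot": [0,0,0],"fingers": 255},
  {"travel": [0,0,0.9],"delta_rot": [0,0,0],"fingers": 255},
  {"travel": [0,0,0.9],"delta_rot": [0,0,0],"fingers": 255},
  {"travel": [0,0,0.9],"delta_rot": [0,0,0],"fingers": 255},
  {"travel": [0,0,0.9],"delta_rot": [0,0,0],"fingers": 255},
  {"travel": [0,0,0.9],"delta_rot": [0,0,0],"fingers": 255},
  {"travel": [0,0,0],"delta_rot": [0,0,0],"fingers": 255},
])

```text
time_s: 29.85
position: [0.4173, -0.0661, 0.1828]
tool_rot: [[0.854, 0.52, 0.003], [0.52, -0.854, -0.003], [0.001, 0.005, -1.0]]
ft_force: [-0.3, -0.2, -1.9]
grip_width: 0.0106
```

```bash
python3 look.py w18
```

```text
29.85 p [ 0.4173 -0.0661  0.1828] yaw 31.33 z [ 0.0034 -0.0034 -1.    ] w 0.0106 f [-0.3364 -0.2298 -1.9372]
```

View pics/w18.png

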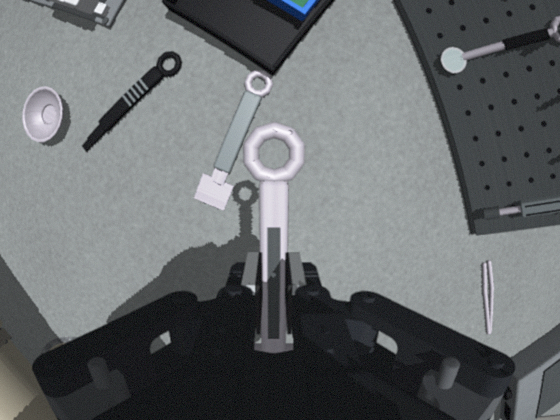

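```bash
python3 eye.py 3 274,153 .0009; sed -i 's/(.616/(.616/' eye.py
```

```text
eye tool [0.0545 0.0004 0.0009]
0.06 tcp [ 0.5827 -0.2439  0.1258]
0.045 tcp [ 0.5906 -0.2495  0.1143]
0.03 tcp [ 0.5985 -0.2551  0.1029]
0.015 tcp [ 0.6063 -0.2607  0.0914]
0 tcp [ 0.6142 -0.2662  0.0799]
rot units [ -0.2235  -7.0464 -10.6229] travel units to .06 [ 5.5396 -5.9387 -1.8433]
cur eye [ 0.4633 -0.0378  0.1802] eye-peg along p, u, yr (mm): [241.9, -185.4, 99.5]
```

>>> servo_tool([
  {"travel": [0.3,-0.3,0.1],"delta_rot": [-0.02,-0.5,-0.76],"fingers": 255},
  {"travel": [0.4,-0.43,0.1],"delta_rot": [-0.02,-0.5,-0.76],"fingers": 255},
  {"travel": [0.4,-0.43,0.1],"delta_rot": [-0.02,-0.5,-0.76],"fingers": 255},
  {"travel": [0.4,-0.43,0],"delta_rot": [-0.02,-0.5,-0.76],"fingers": 255},
  {"travel": [0.4,-0.43,0],"delta_rot": [-0.02,-0.5,-0.76],"fingers": 255},
  {"travel": [0.4,-0.43,0],"delta_rot": [-0.02,-0.5,-0.76],"fingers": 255},
  {"travel": [0.4,-0.43,0],"delta_rot": [-0.02,-0.5,-0.76],"fingers": 255},
])

```text
time_s: 30.6
position: [0.4961, -0.1528, 0.1824]
tool_rot: [[0.94, -0.055, 0.336], [-0.019, -0.994, -0.112], [0.34, 0.099, -0.935]]
ft_force: [0.1, -0.6, -1.2]
grip_width: 0.0106
```

>>> servo_tool([
  {"travel": [0.4,-0.43,0],"delta_rot": [-0.02,-0.5,-0.76],"fingers": 255},
  {"travel": [0.4,-0.43,0],"delta_rot": [-0.02,-0.5,-0.76],"fingers": 255},
  {"travel": [0.4,-0.43,0],"delta_rot": [-0.02,-0.5,-0.76],"fingers": 255},
  {"travel": [0.4,-0.43,0],"delta_rot": [-0.02,-0.5,-0.76],"fingers": 255},
  {"travel": [0.4,-0.43,0],"delta_rot": [-0.02,-0.5,-0.76],"fingers": 255},
  {"travel": [0.3,-0.4,-0.2],"delta_rot": [-0.02,-0.5,-0.76],"fingers": 255},
  {"travel": [0,0,0],"delta_rot": [0,0,0],"fingers": 255},
])

```text
time_s: 31.3
position: [0.5633, -0.2308, 0.1645]
tool_rot: [[0.673, -0.545, 0.5], [-0.433, -0.839, -0.33], [0.599, 0.005, -0.801]]
ft_force: [-0.5, 0.3, -0.5]
grip_width: 0.0108
```

```bash
python3 look.py w19; python3 eye.py 3 274,153 .0009; python3 pegchk.py w19
```

```text
31.3 p [ 0.5633 -0.2308  0.1645] yaw -32.77 z [ 0.5002 -0.3298 -0.8007] w 0.0108 f [-0.5155  0.274  -0.4608]
eye tool [0.0553 0.001  0.0009]
0.06 tcp [ 0.5826 -0.2431  0.1253]
0.045 tcp [ 0.5904 -0.2486  0.1138]
0.03 tcp [ 0.5983 -0.2542  0.1023]
0.015 tcp [ 0.6062 -0.2598  0.0908]
0 tcp [ 0.614  -0.2654  0.0793]
rot units [-0.2535 -0.478  -0.4048] travel units to .06 [ 0.6465 -0.4197 -1.3286]
cur eye [ 0.6004 -0.2555  0.1975] eye-peg along p, u, yr (mm): [102.3, 7.8, 1.2]
1 base [ 82.7 146.7] tip [ 57.7 153.1]
2 base [204.7 144.2] tip [192.2 149.9]
3 base [277.5 145.8] tip [277.  151.7]
4 base [350.4 149.8] tip [361.9 156.4]
```

View pics/w19.png

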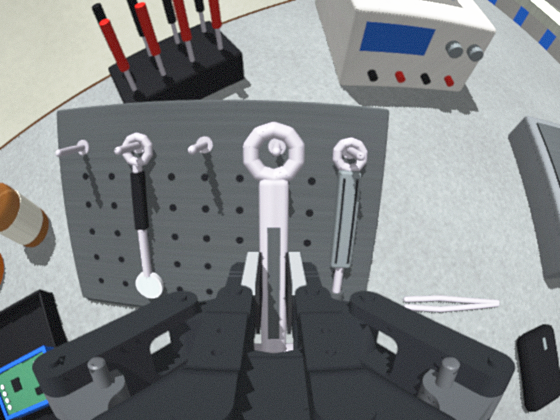

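>>> servo_tool([
  {"travel": [0.3,-0.19,-0.5],"delta_rot": [-0.13,-0.24,-0.2],"fingers": 255},
  {"travel": [0.3,-0.19,-0.6],"delta_rot": [-0.12,-0.24,-0.2],"fingers": 255},
  {"travel": [0.3,-0.19,-0.5],"delta_rot": [0,0,0],"fingers": 255},
  {"travel": [0,0,0],"delta_rot": [0,0,0],"fingers": 255},
])

```text
time_s: 31.75
position: [0.589, -0.2464, 0.1152]
tool_rot: [[0.632, -0.573, 0.523], [-0.438, -0.82, -0.369], [0.64, 0.004, -0.769]]
ft_force: [-0.1, 0.4, -1.2]
grip_width: 0.0102
```

```bash
python3 look.py w20; python3 eye.py 3 274,153 .0009; python3 pegchk.py w20;python3 -c "
from h import *
for i in range(4): print(calibration('wrist')['hand_eye'][:3,3])"
```

```text
31.75 p [ 0.589  -0.2464  0.1152] yaw -34.74 z [ 0.5226 -0.3688 -0.7687] w 0.0102 f [-0.0878  0.4353 -1.1765]
eye tool [0.0553 0.001  0.0009]
0.06 tcp [ 0.5825 -0.243   0.1253]
0.045 tcp [ 0.5904 -0.2486  0.1138]
0.03 tcp [ 0.5983 -0.2542  0.1023]
0.015 tcp [ 0.6061 -0.2598  0.0908]
0 tcp [ 0.614  -0.2653  0.0793]
rot units [ 0.0122 -0.0473 -0.0618] travel units to .06 [-0.2091  0.1041  0.3006]
cur eye [ 0.6236 -0.2716  0.151 ] eye-peg along p, u, yr (mm): [48.5, -0.5, 1.5]
1 base [ 40.9 155.5] tip [  6.7 162.3]
2 base [183.8 146.2] tip [164.1 150.7]
3 base [276.4 145.2] tip [277.  149.1]
4 base [368.5 148. ] tip [389.  152.8]
[ 0.0655  0.0007 -0.1431]
[ 0.0655  0.0007 -0.1431]
[ 0.0655  0.0007 -0.1431]
[ 0.0655  0.0007 -0.1431]
```

View pics/w20c.png

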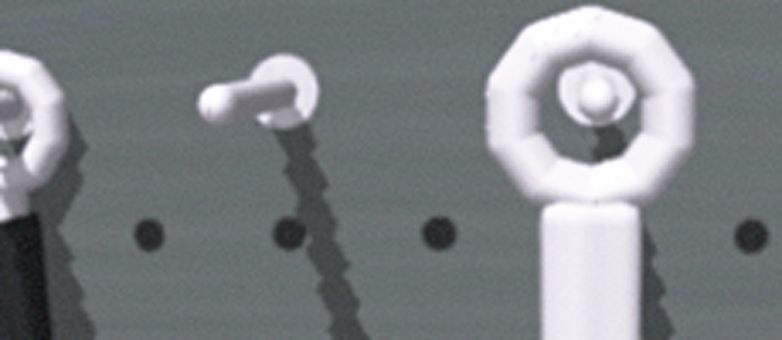

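```bash
cat > rel.py <<'E'
from eye import *
# rel.py peg eye_u,v zt tip_u,v : error of peg tip relative to eye in tool x (=u), y(=-yr), mm
k=int(sys.argv[1]);e=list(map(float,sys.argv[2].split(',')));zt=float(sys.argv[3]);t=list(map(float,sys.argv[4].split(',')))
s=observe();E=eyetool(*e,zt);R=np.array(s['tool_rot'])
off=(s['position']+R@E-np.array(PEG[k]))@p
d=off-.0345
T=eyetool(*t,zt+d)
m=(T-E)*1000
mv=R@np.array([m[0],m[1],0])/1000
print('off',off,'err mm x,y',m[:2],'corr travel units',mv/.03,'full -p units',-p*off/.03)
from scipy.spatial.transform import Rotation as Ro
print('rot',Ro.from_matrix(RT@R.T).as_rotvec(degrees=True)/6)
E
python3 rel.py 3 273.8,151.3 .0009 275.6,148.5
```

```text
off 0.048465572565661724 err mm x,y [0.4588 0.888 ] corr travel units [-0.0073 -0.031   0.0099] full -p units [ 0.8476 -0.6004 -1.2375]
rot [ 0.0122 -0.0473 -0.0618]
```

>>> servo_tool([
  {"travel": [0.2,-0.16,-0.29],"delta_rot": [0,-0.05,-0.06],"fingers": 255},
  {"travel": [0.2,-0.15,-0.29],"delta_rot": [0,0,0],"fingers": 255},
  {"travel": [0.2,-0.15,-0.29],"delta_rot": [0,0,0],"fingers": 255},
  {"travel": [0,0,0],"delta_rot": [0,0,0],"fingers": 255},
])

```text
time_s: 32.2
position: [0.6079, -0.2609, 0.0906]
tool_rot: [[0.624, -0.577, 0.526], [-0.44, -0.817, -0.374], [0.645, 0.002, -0.764]]
ft_force: [0.2, 0.3, -0.9]
grip_width: 0.0105
```

```bash
python3 look.py w21; python3 eye.py 3 273.8,151.5 .0009|tail -1; python3 pegchk.py w21 >/dev/null
```

```text
32.2 p [ 0.6079 -0.2609  0.0906] yaw -35.16 z [ 0.5263 -0.3736 -0.7638] w 0.0105 f [ 0.2198  0.3402 -0.9259]
cur eye [ 0.6426 -0.2864  0.1266] eye-peg along p, u, yr (mm): [14.3, 2.3, 0.4]
```

View pics/w21c.png

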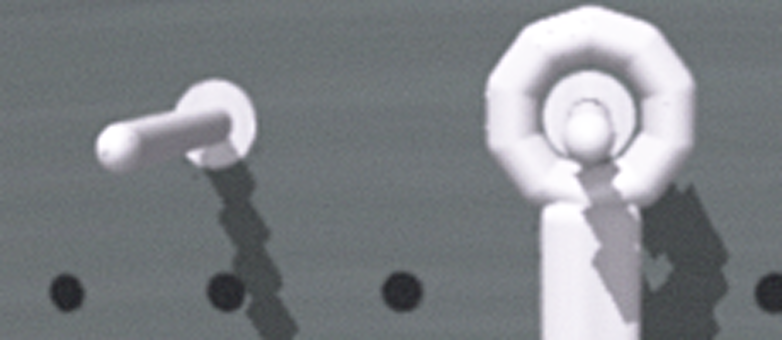

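>>> servo_tool([
  {"travel": [0.11,-0.08,-0.2],"delta_rot": [0,0,0],"fingers": 255},
  {"travel": [0.1,-0.07,-0.18],"delta_rot": [0,0,0],"fingers": 255},
  {"travel": [0,0,0],"delta_rot": [0,0,0],"fingers": 255},
])

```text
time_s: 32.55
position: [0.6149, -0.2655, 0.0801]
tool_rot: [[0.625, -0.577, 0.526], [-0.44, -0.817, -0.374], [0.646, 0.002, -0.764]]
ft_force: [-0.5, 0.2, -1.3]
grip_width: 0.0103
```

```bash
python3 eye.py 3 273.8,151.5 .0009|tail -1
```

```text
cur eye [ 0.6499 -0.2913  0.1155] eye-peg along p, u, yr (mm): [0.2, 1.8, 0.6]
```

>>> servo_tool([
  {"travel": [0.02,-0.02,-0.035],"delta_rot": [0,0,0],"fingers": 255},
])

```text
time_s: 32.65
position: [0.6152, -0.2656, 0.0798]
tool_rot: [[0.625, -0.577, 0.526], [-0.44, -0.817, -0.373], [0.645, 0.002, -0.764]]
ft_force: [-21.5, 13.1, 23.8]
grip_width: 0.0105
```

Contact with the face. Release and retreat.

>>> servo_tool([
  {"travel": [-0.02,0.02,0.03],"delta_rot": [0,0,0],"fingers": 175},
  {"travel": [0,0,0],"delta_rot": [0,0,0],"fingers": 175},
  {"travel": [-0.1,0.08,0.15],"delta_rot": [0,0,0],"fingers": 175},
  {"travel": [-0.3,0.2,0.4],"delta_rot": [0,0,0],"fingers": 175},
  {"travel": [-0.5,0.35,0.7],"delta_rot": [0,0,0],"fingers": 175},
  {"travel": [-0.5,0.35,0.7],"delta_rot": [0,0,0],"fingers": 175},
  {"travel": [0,0,0],"delta_rot": [0,0,0],"fingers": 175},
])

```text
time_s: 33.35
position: [0.5711, -0.2345, 0.1424]
tool_rot: [[0.624, -0.577, 0.527], [-0.439, -0.817, -0.374], [0.646, 0.002, -0.763]]
ft_force: [-0.3, 0.4, -0.3]
grip_width: 0.0268
```

```bash
python3 look.py w22; python3 goto.py .45 -.005 .12 7
```

```text
33.35 p [ 0.5711 -0.2345  0.1424] yaw -35.11 z [ 0.5272 -0.374  -0.763 ] w 0.0268 f [-0.2756  0.359  -0.3129]
rot [1.6893 6.6399 6.7351] travel [-4.0504  7.6663 -0.7086]
```

View pics/w22.png

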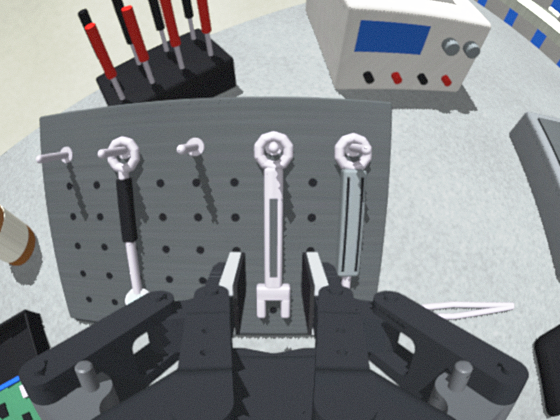

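>>> servo_tool([
  {"travel": [-0.4,0.4,0.6],"delta_rot": [0.12,0.48,0.48],"fingers": 120},
  {"travel": [-0.4,0.5,0.6],"delta_rot": [0.12,0.48,0.48],"fingers": 120},
  {"travel": [-0.4,0.6,0.3],"delta_rot": [0.12,0.48,0.48],"fingers": 120},
  {"travel": [-0.3,0.6,0],"delta_rot": [0.12,0.48,0.48],"fingers": 120},
  {"travel": [-0.3,0.6,0],"delta_rot": [0.12,0.48,0.48],"fingers": 120},
  {"travel": [-0.3,0.6,0],"delta_rot": [0.12,0.48,0.48],"fingers": 120},
  {"travel": [-0.3,0.6,-0.1],"delta_rot": [0.12,0.48,0.48],"fingers": 120},
  {"travel": [-0.3,0.6,-0.3],"delta_rot": [0.12,0.48,0.48],"fingers": 120},
])

```text
time_s: 34.2
position: [0.4909, -0.0999, 0.1703]
tool_rot: [[0.95, -0.179, 0.256], [-0.154, -0.982, -0.113], [0.272, 0.068, -0.96]]
ft_force: [0.3, 1.5, -0.6]
grip_width: 0.0452
```

>>> servo_tool([
  {"travel": [-0.3,0.6,-0.3],"delta_rot": [0.12,0.48,0.48],"fingers": 120},
  {"travel": [-0.3,0.6,-0.3],"delta_rot": [0.12,0.48,0.48],"fingers": 120},
  {"travel": [-0.3,0.6,-0.3],"delta_rot": [0.12,0.48,0.48],"fingers": 120},
  {"travel": [-0.2,0.6,-0.3],"delta_rot": [0.12,0.48,0.48],"fingers": 120},
  {"travel": [-0.2,0.6,-0.3],"delta_rot": [0.12,0.48,0.48],"fingers": 120},
  {"travel": [0,0.4,-0.2],"delta_rot": [0.12,0.48,0.48],"fingers": 120},
  {"travel": [0,0,0],"delta_rot": [0,0,0],"fingers": 120},
])

```text
time_s: 34.9
position: [0.4528, 0.0048, 0.1115]
tool_rot: [[0.988, 0.146, -0.045], [0.146, -0.989, -0.001], [-0.045, -0.006, -0.999]]
ft_force: [-1.0, -0.0, 0.4]
grip_width: 0.0449
```

```bash
python3 look.py w23; python3 goto.py .45 -.005 .12 7
```

```text
34.9 p [0.4528 0.0048 0.1115] yaw 8.4 z [-0.0453 -0.0008 -0.999 ] w 0.0449 f [-0.9976 -0.0011  0.3856]
rot [ 0.0061 -0.422  -0.2161] travel [-0.086  -0.3103  0.2747]
```

View pics/w23.png

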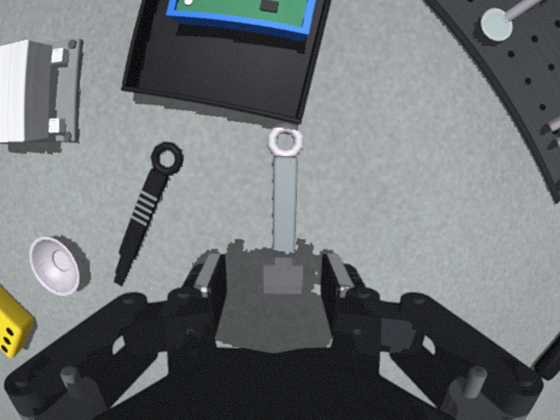

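```bash
python3 tool.py w23 286,143 285,248
```

```text
eye [0.5039 0.0029 0.006 ] yaw 8.427851329101554 grip [ 0.4495 -0.0052] units d [-0.1106 -0.3325] dyaw units 0.005088018174092805 z -3.7164298570982264
```

>>> servo_tool([
  {"travel": [-0.12,-0.33,-0.3],"delta_rot": [0,-0.42,0],"fingers": 120},
  {"travel": [0,0,-0.8],"delta_rot": [0,0,0],"fingers": 120},
  {"travel": [-0.05,0,-0.9],"delta_rot": [0,0,0],"fingers": 120},
  {"travel": [-0.05,0,-0.8],"delta_rot": [0,0,0],"fingers": 120},
  {"travel": [0,0,0],"delta_rot": [0,0,0],"fingers": 120},
])

```text
time_s: 35.45
position: [0.4481, -0.0099, 0.0261]
tool_rot: [[0.991, 0.135, 0.012], [0.135, -0.991, -0.006], [0.012, 0.007, -1.0]]
ft_force: [-1.1, -0.6, 0.0]
grip_width: 0.0452
```

```bash
python3 look.py w24;python3 goto.py .4495 -.0052 .004 8.4
```

```text
35.45 p [ 0.4481 -0.0099  0.0261] yaw 7.75 z [ 0.0125 -0.0055 -0.9999] w 0.0452 f [-1.057  -0.601   0.0151]
rot [0.0576 0.1387 0.1061] travel [ 0.0203  0.1625 -0.7793]
```

>>> servo_tool([
  {"travel": [0.03,0.16,-0.4],"delta_rot": [0.06,0.12,0.1],"fingers": 120},
  {"travel": [0,0,-0.35],"delta_rot": [0,0,0],"fingers": 120},
  {"travel": [0,0,0],"delta_rot": [0,0,0],"fingers": 120},
])

```text
time_s: 35.8
position: [0.4519, -0.006, 0.0057]
tool_rot: [[0.989, 0.145, 0.007], [0.145, -0.989, -0.001], [0.007, 0.002, -1.0]]
ft_force: [-0.1, -0.6, -0.4]
grip_width: 0.0449
```

>>> servo_tool([
  {"travel": [-0.05,0.02,-0.05],"delta_rot": [0,0.07,0],"fingers": 255},
  {"travel": [0,0,0],"delta_rot": [0,0,0],"fingers": 255},
  {"travel": [0,0,0],"delta_rot": [0,0,0],"fingers": 255},
  {"travel": [0,0,0],"delta_rot": [0,0,0],"fingers": 255},
])

```text
time_s: 36.2
position: [0.4508, -0.0053, 0.005]
tool_rot: [[0.989, 0.145, 0.001], [0.145, -0.989, -0.002], [0.0, 0.002, -1.0]]
ft_force: [0.2, -0.1, -0.7]
grip_width: 0.0159
```

>>> servo_tool([
  {"travel": [0,0,0.4],"delta_rot": [0,0,0],"fingers": 255},
  {"travel": [0,0,0.8],"delta_rot": [0,0,0],"fingers": 255},
  {"travel": [0,0,0.9],"delta_rot": [0,0,0],"fingers": 255},
  {"travel": [0,0,0.9],"delta_rot": [0,0,0],"fingers": 255},
  {"travel": [0,0,0.9],"delta_rot": [0,0,0],"fingers": 255},
  {"travel": [0,0,0.9],"delta_rot": [0,0,0],"fingers": 255},
  {"travel": [0,0,0.9],"delta_rot": [0,0,0],"fingers": 255},
  {"travel": [0,0,0],"delta_rot": [0,0,0],"fingers": 255},
])

```text
time_s: 37.0
position: [0.4491, -0.0048, 0.1832]
tool_rot: [[0.989, 0.145, 0.0], [0.145, -0.989, -0.001], [-0.0, 0.001, -1.0]]
ft_force: [0.5, 0.0, -0.7]
grip_width: 0.016
```

```bash
python3 look.py w25
```

```text
37.0 p [ 0.4491 -0.0048  0.1832] yaw 8.33 z [ 0.0001 -0.0013 -1.    ] w 0.016 f [ 0.5317  0.0174 -0.7286]
```

View pics/w25.png

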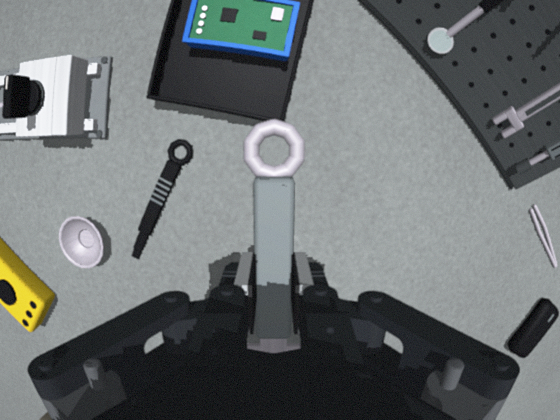

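```bash
python3 eye.py 2 274,149 .0014
```

```text
eye tool [0.0563 0.0007 0.0014]
0.06 tcp [ 0.614  -0.1968  0.125 ]
0.045 tcp [ 0.6219 -0.2024  0.1136]
0.03 tcp [ 0.6297 -0.2079  0.1021]
0.015 tcp [ 0.6376 -0.2135  0.0906]
0 tcp [ 0.6455 -0.2191  0.0791]
rot units [-1.5979 -6.6649 -6.9659] travel units to .06 [ 5.5237 -6.4051 -1.8834]
cur eye [0.5041 0.0028 0.18  ] eye-peg along p, u, yr (mm): [235.4, -178.0, 100.0]
```

>>> servo_tool([
  {"travel": [0.3,-0.4,0.1],"delta_rot": [-0.11,-0.48,-0.5],"fingers": 255},
  {"travel": [0.38,-0.46,0.1],"delta_rot": [-0.11,-0.48,-0.5],"fingers": 255},
  {"travel": [0.38,-0.46,0.1],"delta_rot": [-0.11,-0.48,-0.5],"fingers": 255},
  {"travel": [0.38,-0.46,0],"delta_rot": [-0.11,-0.48,-0.5],"fingers": 255},
  {"travel": [0.38,-0.46,0],"delta_rot": [-0.11,-0.48,-0.5],"fingers": 255},
  {"travel": [0.38,-0.46,0],"delta_rot": [-0.11,-0.48,-0.5],"fingers": 255},
  {"travel": [0.38,-0.46,0],"delta_rot": [-0.11,-0.48,-0.5],"fingers": 255},
])

```text
time_s: 37.75
position: [0.5242, -0.1009, 0.1828]
tool_rot: [[0.915, -0.246, 0.318], [-0.211, -0.967, -0.14], [0.342, 0.061, -0.938]]
ft_force: [0.3, -0.5, -1.0]
grip_width: 0.0159
```

>>> servo_tool([
  {"travel": [0.38,-0.46,0],"delta_rot": [-0.11,-0.48,-0.5],"fingers": 255},
  {"travel": [0.38,-0.46,0],"delta_rot": [-0.11,-0.48,-0.5],"fingers": 255},
  {"travel": [0.38,-0.46,0],"delta_rot": [-0.11,-0.48,-0.5],"fingers": 255},
  {"travel": [0.38,-0.46,0],"delta_rot": [-0.11,-0.48,-0.5],"fingers": 255},
  {"travel": [0.38,-0.46,0],"delta_rot": [-0.11,-0.48,-0.5],"fingers": 255},
  {"travel": [0.38,-0.46,-0.2],"delta_rot": [-0.11,-0.48,-0.5],"fingers": 255},
  {"travel": [0.2,-0.3,-0.2],"delta_rot": [-0.11,-0.48,-0.5],"fingers": 255},
  {"travel": [0,0,0],"delta_rot": [0,0,0],"fingers": 255},
])

```text
time_s: 38.55
position: [0.5964, -0.1949, 0.157]
tool_rot: [[0.607, -0.599, 0.522], [-0.473, -0.8, -0.369], [0.639, -0.023, -0.769]]
ft_force: [0.2, 0.3, -0.6]
grip_width: 0.0157
```

```bash
python3 look.py w26; python3 eye.py 2 274,149 .0014; python3 pegchk.py w26
```

```text
38.55 p [ 0.5964 -0.1949  0.157 ] yaw -37.91 z [ 0.5223 -0.3689 -0.7688] w 0.0157 f [ 0.2026  0.2966 -0.5619]
eye tool [0.0571 0.001  0.0014]
0.06 tcp [ 0.6137 -0.1962  0.1245]
0.045 tcp [ 0.6215 -0.2017  0.113 ]
0.03 tcp [ 0.6294 -0.2073  0.1015]
0.015 tcp [ 0.6373 -0.2129  0.09  ]
0 tcp [ 0.6451 -0.2185  0.0785]
rot units [-0.2     0.0867  0.2359] travel units to .06 [ 0.5716 -0.0464 -1.1087]
cur eye [ 0.6314 -0.223   0.1932] eye-peg along p, u, yr (mm): [94.7, 10.0, -10.7]
1 base [120.2 163.4] tip [ 97.7 169.7]
2 base [259.5 154.1] tip [257.  158.7]
3 base [334.9 152.3] tip [345.5 156.6]
4 base [404.3 152.6] tip [424.8 157.2]
```

View pics/w26.png

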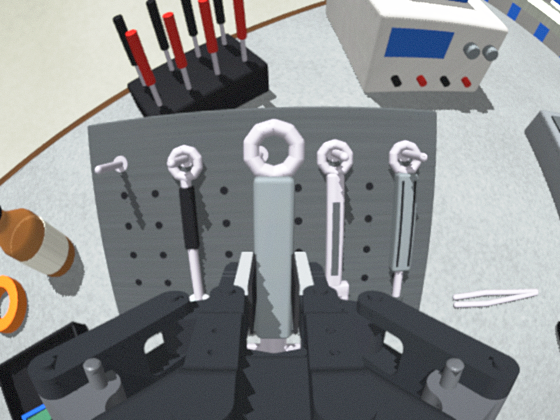

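>>> servo_tool([
  {"travel": [0.28,-0.07,-0.45],"delta_rot": [-0.1,0.04,0.12],"fingers": 255},
  {"travel": [0.28,-0.07,-0.5],"delta_rot": [-0.1,0.04,0.12],"fingers": 255},
  {"travel": [0.28,-0.07,-0.5],"delta_rot": [0,0,0],"fingers": 255},
  {"travel": [0,0,0],"delta_rot": [0,0,0],"fingers": 255},
])

```text
time_s: 39.0
position: [0.6211, -0.2, 0.113]
tool_rot: [[0.632, -0.572, 0.523], [-0.438, -0.82, -0.369], [0.639, 0.004, -0.769]]
ft_force: [0.1, 0.3, 0.5]
grip_width: 0.0161
```

```bash
python3 look.py w27; python3 eye.py 2 274,149 .0014; python3 pegchk.py w27
```

```text
39.0 p [ 0.6211 -0.2     0.113 ] yaw -34.72 z [ 0.5225 -0.3687 -0.7688] w 0.0161 f [0.0683 0.2958 0.4847]
eye tool [0.0571 0.001  0.0014]
0.06 tcp [ 0.6137 -0.1962  0.1245]
0.045 tcp [ 0.6215 -0.2018  0.113 ]
0.03 tcp [ 0.6294 -0.2073  0.1015]
0.015 tcp [ 0.6373 -0.2129  0.0901]
0 tcp [ 0.6452 -0.2185  0.0786]
rot units [ 0.013  -0.0464 -0.0658] travel units to .06 [-0.248   0.1273  0.3465]
cur eye [ 0.6573 -0.2263  0.1496] eye-peg along p, u, yr (mm): [46.5, -0.3, 1.6]
1 base [102.8 147.5] tip [ 71.3 152.9]
2 base [276.7 142.3] tip [277.4 145.5]
3 base [369.5 145.2] tip [390.4 149.5]
4 base [449.  150.9] tip [480.7 156.9]
```

View pics/w27c.png

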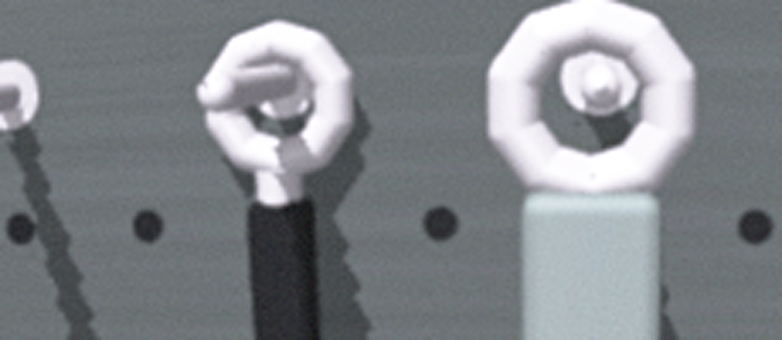

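```bash
python3 rel.py 2 273.8,147.8 .0014 276.8,144.7
```

```text
off 0.04654037148535213 err mm x,y [0.8461 1.4499] corr travel units [-0.0099 -0.052   0.0183] full -p units [ 0.814  -0.5766 -1.1883]
rot [ 0.013  -0.0464 -0.0658]
```

>>> servo_tool([
  {"travel": [0.18,-0.16,-0.29],"delta_rot": [0,-0.05,-0.06],"fingers": 255},
  {"travel": [0.18,-0.15,-0.29],"delta_rot": [0,0,0],"fingers": 255},
  {"travel": [0.18,-0.13,-0.29],"delta_rot": [0,0,0],"fingers": 255},
  {"travel": [0,0,0],"delta_rot": [0,0,0],"fingers": 255},
])

```text
time_s: 39.45
position: [0.6376, -0.2135, 0.0903]
tool_rot: [[0.625, -0.576, 0.527], [-0.439, -0.817, -0.373], [0.645, 0.002, -0.764]]
ft_force: [-0.2, 0.0, -1.0]
grip_width: 0.0161
```

```bash
python3 look.py w28; python3 eye.py 2 273.8,147.8 .0014|tail -1; python3 pegchk.py w28 >/dev/null
```

```text
39.45 p [ 0.6376 -0.2135  0.0903] yaw -35.09 z [ 0.5267 -0.3731 -0.7638] w 0.0161 f [-0.2236  0.023  -1.0105]
cur eye [ 0.6738 -0.2399  0.127 ] eye-peg along p, u, yr (mm): [15.5, 1.4, 0.0]
```

View pics/w28c.png

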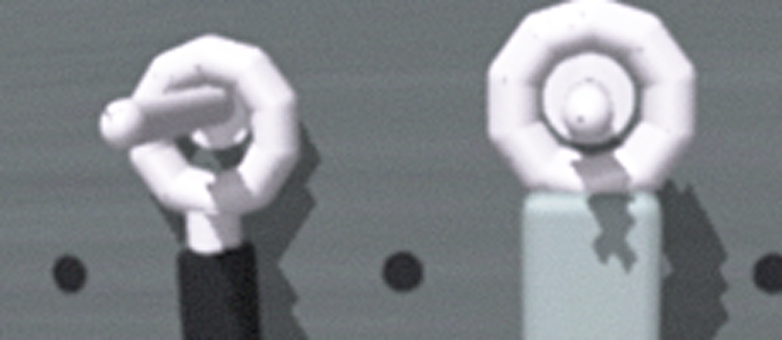

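>>> servo_tool([
  {"travel": [0.12,-0.09,-0.2],"delta_rot": [0,0,0],"fingers": 255},
  {"travel": [0.11,-0.08,-0.19],"delta_rot": [0,0,0],"fingers": 255},
  {"travel": [0,0,0],"delta_rot": [0,0,0],"fingers": 255},
])

```text
time_s: 39.8
position: [0.645, -0.2187, 0.0791]
tool_rot: [[0.624, -0.576, 0.528], [-0.438, -0.818, -0.373], [0.647, 0.002, -0.763]]
ft_force: [0.3, -1.2, -1.4]
grip_width: 0.0158
```

```bash
python3 eye.py 2 273.8,147.8 .0014|tail -1
```

```text
cur eye [ 0.6812 -0.2453  0.1153] eye-peg along p, u, yr (mm): [0.7, 0.9, -0.0]
```

>>> servo_tool([
  {"travel": [0.02,-0.02,-0.04],"delta_rot": [0,0,0],"fingers": 255},
])

```text
time_s: 39.9
position: [0.6453, -0.219, 0.0787]
tool_rot: [[0.624, -0.576, 0.528], [-0.438, -0.818, -0.374], [0.647, 0.002, -0.762]]
ft_force: [-22.3, 14.1, 26.7]
grip_width: 0.0159
```

>>> servo_tool([
  {"travel": [-0.02,0.02,0.03],"delta_rot": [0,0,0],"fingers": 168},
  {"travel": [0,0,0],"delta_rot": [0,0,0],"fingers": 168},
  {"travel": [-0.1,0.08,0.15],"delta_rot": [0,0,0],"fingers": 168},
  {"travel": [-0.3,0.2,0.4],"delta_rot": [0,0,0],"fingers": 168},
  {"travel": [-0.5,0.35,0.7],"delta_rot": [0,0,0],"fingers": 168},
  {"travel": [-0.5,0.35,0.7],"delta_rot": [0,0,0],"fingers": 168},
  {"travel": [0,0,0],"delta_rot": [0,0,0],"fingers": 168},
])

```text
time_s: 40.6
position: [0.6011, -0.1876, 0.1411]
tool_rot: [[0.624, -0.575, 0.529], [-0.437, -0.818, -0.373], [0.648, 0.001, -0.762]]
ft_force: [-0.0, -0.3, -0.2]
grip_width: 0.0293
```

```bash
python3 look.py w29; python3 goto.py .4285 .1105 .13 -20
```

```text
40.6 p [ 0.6011 -0.1876  0.1411] yaw -35.04 z [ 0.5293 -0.3735 -0.7618] w 0.0293 f [-0.0042 -0.2844 -0.1645]
rot [3.132  5.967  2.4109] travel [-5.767   9.9543 -0.3296]
```

View pics/w29.png

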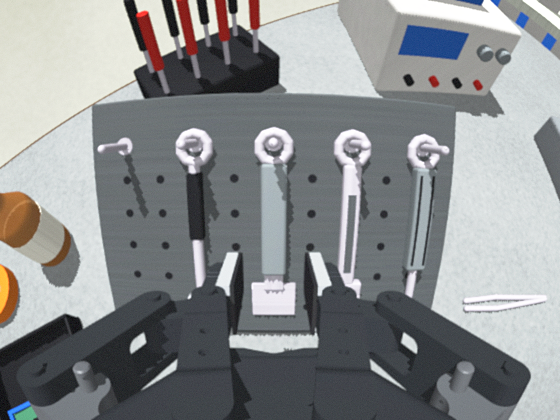

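>>> servo_tool([
  {"travel": [-0.4,0.4,0.6],"delta_rot": [0.22,0.43,0.17],"fingers": 120},
  {"travel": [-0.45,0.6,0.6],"delta_rot": [0.22,0.43,0.17],"fingers": 120},
  {"travel": [-0.45,0.75,0.3],"delta_rot": [0.22,0.43,0.17],"fingers": 120},
  {"travel": [-0.45,0.75,0],"delta_rot": [0.22,0.43,0.17],"fingers": 120},
  {"travel": [-0.45,0.75,0],"delta_rot": [0.22,0.43,0.17],"fingers": 120},
  {"travel": [-0.45,0.75,0],"delta_rot": [0.22,0.43,0.17],"fingers": 120},
  {"travel": [-0.45,0.75,0],"delta_rot": [0.22,0.43,0.17],"fingers": 120},
  {"travel": [-0.45,0.75,-0.2],"delta_rot": [0.22,0.43,0.17],"fingers": 120},
])

```text
time_s: 41.45
position: [0.4945, -0.0224, 0.1743]
tool_rot: [[0.864, -0.446, 0.234], [-0.421, -0.895, -0.15], [0.276, 0.031, -0.961]]
ft_force: [-0.1, -0.9, 0.1]
grip_width: 0.0456
```

>>> servo_tool([
  {"travel": [-0.45,0.75,-0.2],"delta_rot": [0.22,0.43,0.17],"fingers": 120},
  {"travel": [-0.45,0.75,-0.3],"delta_rot": [0.22,0.43,0.17],"fingers": 120},
  {"travel": [-0.45,0.75,-0.3],"delta_rot": [0.22,0.43,0.17],"fingers": 120},
  {"travel": [-0.45,0.75,-0.3],"delta_rot": [0.22,0.43,0.17],"fingers": 120},
  {"travel": [-0.3,0.75,-0.3],"delta_rot": [0.22,0.43,0.17],"fingers": 120},
  {"travel": [-0.1,0.6,-0.1],"delta_rot": [0.22,0.43,0.17],"fingers": 120},
  {"travel": [0,0,0],"delta_rot": [0,0,0],"fingers": 120},
])

```text
time_s: 42.15
position: [0.4281, 0.1122, 0.1222]
tool_rot: [[0.94, -0.338, -0.043], [-0.339, -0.941, 0.0], [-0.041, 0.015, -0.999]]
ft_force: [0.9, 0.1, -0.1]
grip_width: 0.0452
```

```bash
python3 look.py w30; python3 goto.py .4285 .1105 .13 -20
```

```text
42.15 p [0.4281 0.1122 0.1222] yaw -19.82 z [-0.0434  0.0002 -0.9991] w 0.0452 f [ 0.8796  0.0594 -0.0641]
rot [ 0.0051 -0.4061 -0.0263] travel [ 0.0173 -0.0313  0.2576]
```

View pics/w30.png

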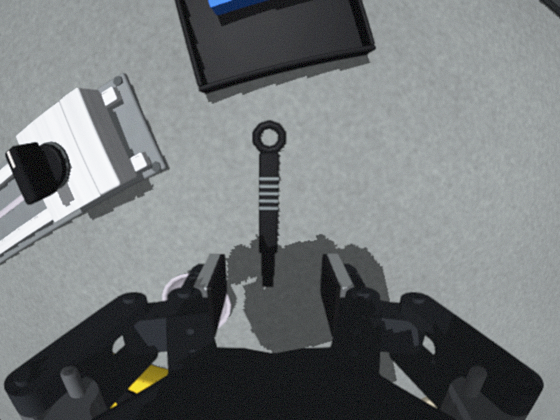

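```bash
python3 tool.py w30 269,138 267.7,280
```

```text
eye [0.4792 0.0948 0.006 ] yaw -20.492894782019093 grip [0.4277 0.114 ] units d [-0.0129  0.0624] dyaw units -0.11246493045116719 z -4.072978372512379
```

>>> servo_tool([
  {"travel": [0,0,-0.3],"delta_rot": [0,-0.4,0],"fingers": 135},
  {"travel": [0,0,0],"delta_rot": [0,0,0],"fingers": 135},
])

```text
time_s: 42.4
position: [0.4289, 0.11, 0.1125]
tool_rot: [[0.94, -0.341, 0.002], [-0.341, -0.94, -0.003], [0.003, 0.002, -1.0]]
ft_force: [-0.3, -0.6, 0.2]
grip_width: 0.0404
```

```bash
python3 look.py w31
```

```text
42.4 p [0.4289 0.11   0.1125] yaw -19.93 z [ 0.0019 -0.0025 -1.    ] w 0.0404 f [-0.2687 -0.5675  0.1786]
```

View pics/w31.png

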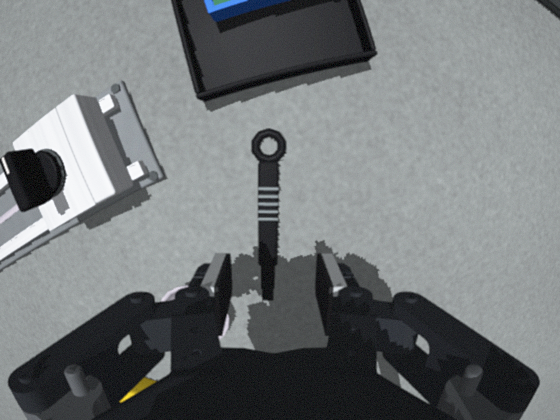

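```bash
python3 tool.py w31 268,146 267.2,292
```

```text
eye [0.4799 0.0949 0.006 ] yaw -20.442469618463758 grip [0.4283 0.1141] units d [-0.0204  0.1362] dyaw units -0.08489106603027825 z -3.75090252719651
```

>>> servo_tool([
  {"travel": [-0.05,0.14,-0.4],"delta_rot": [0,0,-0.08],"fingers": 135},
  {"travel": [-0.03,0,-0.8],"delta_rot": [0,0,0],"fingers": 135},
  {"travel": [-0.03,0,-0.9],"delta_rot": [0,0,0],"fingers": 135},
  {"travel": [-0.03,0,-0.7],"delta_rot": [0,0,0],"fingers": 135},
  {"travel": [0,0,0],"delta_rot": [0,0,0],"fingers": 135},
])

```text
time_s: 42.95
position: [0.4297, 0.1113, 0.0295]
tool_rot: [[0.935, -0.354, 0.01], [-0.354, -0.935, -0.005], [0.011, 0.001, -1.0]]
ft_force: [0.0, -0.0, 0.2]
grip_width: 0.0401
```

```bash
python3 goto.py .4283 .1141 .004 -20.4
```

```text
rot [0.0457 0.091  0.0508] travel [-0.0454  0.0948 -0.8513]
```

>>> servo_tool([
  {"travel": [-0.06,0.12,-0.43],"delta_rot": [0.04,0.1,0.05],"fingers": 135},
  {"travel": [0,0,-0.4],"delta_rot": [0,0,0],"fingers": 135},
  {"travel": [0,0,0],"delta_rot": [0,0,0],"fingers": 135},
])

```text
time_s: 43.25
position: [0.4307, 0.1138, 0.0067]
tool_rot: [[0.937, -0.35, 0.002], [-0.35, -0.937, -0.001], [0.003, 0.0, -1.0]]
ft_force: [-0.4, -1.1, 0.5]
grip_width: 0.0404
```

```bash
python3 goto.py .4283 .1141 .004 -20.4
```

```text
rot [0.0118 0.0228 0.0155] travel [-0.081   0.0116 -0.0909]
```

>>> servo_tool([
  {"travel": [-0.07,0,-0.08],"delta_rot": [0,0,0],"fingers": 255},
  {"travel": [0,0,0],"delta_rot": [0,0,0],"fingers": 255},
  {"travel": [0,0,0],"delta_rot": [0,0,0],"fingers": 255},
  {"travel": [0,0,0],"delta_rot": [0,0,0],"fingers": 255},
])

```text
time_s: 43.65
position: [0.4304, 0.1133, 0.0073]
tool_rot: [[0.936, -0.351, 0.007], [-0.351, -0.936, -0.002], [0.007, -0.001, -1.0]]
ft_force: [-0.4, 0.4, -0.1]
grip_width: 0.0135
```

>>> servo_tool([
  {"travel": [0,0,0.4],"delta_rot": [0,0,0],"fingers": 255},
  {"travel": [0,0,0.8],"delta_rot": [0,0,0],"fingers": 255},
  {"travel": [0,0,0.9],"delta_rot": [0,0,0],"fingers": 255},
  {"travel": [0,0,0.9],"delta_rot": [0,0,0],"fingers": 255},
  {"travel": [0,0,0.9],"delta_rot": [0,0,0],"fingers": 255},
  {"travel": [0,0,0.9],"delta_rot": [0,0,0],"fingers": 255},
  {"travel": [0,0,0.9],"delta_rot": [0,0,0],"fingers": 255},
  {"travel": [0,0,0],"delta_rot": [0,0,0],"fingers": 255},
])

```text
time_s: 44.45
position: [0.4288, 0.1132, 0.187]
tool_rot: [[0.936, -0.351, 0.008], [-0.351, -0.936, -0.002], [0.008, -0.001, -1.0]]
ft_force: [0.7, 0.3, -1.0]
grip_width: 0.0138
```

```bash
python3 look.py w32
```

```text
44.45 p [0.4288 0.1132 0.187 ] yaw -20.53 z [ 0.0076 -0.0018 -1.    ] w 0.0138 f [ 0.6553  0.3091 -1.0341]
```

View pics/w32.png

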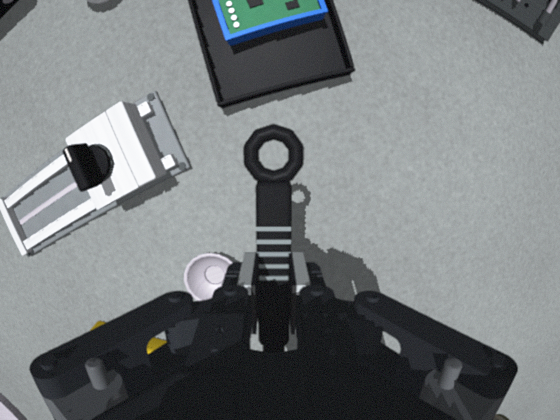

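```bash
python3 eye.py 1 273.8,153 .0038
```

```text
eye tool [0.0546 0.0009 0.0038]
0.06 tcp [ 0.6789 -0.1047  0.128 ]
0.045 tcp [ 0.6868 -0.1102  0.1165]
0.03 tcp [ 0.6947 -0.1158  0.105 ]
0.015 tcp [ 0.7025 -0.1214  0.0935]
0 tcp [ 0.7104 -0.127   0.082 ]
rot units [-3.1083 -5.8653 -2.3629] travel units to .06 [ 8.3627 -7.2616 -1.9134]
cur eye [0.4789 0.0932 0.1818] eye-peg along p, u, yr (mm): [283.6, -232.6, 46.7]
```

>>> servo_tool([
  {"travel": [0.4,-0.4,0.1],"delta_rot": [-0.22,-0.42,-0.17],"fingers": 255},
  {"travel": [0.6,-0.53,0.1],"delta_rot": [-0.22,-0.42,-0.17],"fingers": 255},
  {"travel": [0.6,-0.53,0.1],"delta_rot": [-0.22,-0.42,-0.17],"fingers": 255},
  {"travel": [0.6,-0.53,0],"delta_rot": [-0.22,-0.42,-0.17],"fingers": 255},
  {"travel": [0.6,-0.53,0],"delta_rot": [-0.22,-0.42,-0.17],"fingers": 255},
  {"travel": [0.6,-0.53,0],"delta_rot": [-0.22,-0.42,-0.17],"fingers": 255},
  {"travel": [0.6,-0.53,0],"delta_rot": [-0.22,-0.42,-0.17],"fingers": 255},
])

```text
time_s: 45.2
position: [0.5473, 0.0032, 0.1873]
tool_rot: [[0.832, -0.471, 0.292], [-0.434, -0.882, -0.183], [0.344, 0.026, -0.939]]
ft_force: [0.2, 0.4, -0.4]
grip_width: 0.0134
```

>>> servo_tool([
  {"travel": [0.6,-0.53,0],"delta_rot": [-0.22,-0.42,-0.17],"fingers": 255},
  {"travel": [0.6,-0.53,0],"delta_rot": [-0.22,-0.42,-0.17],"fingers": 255},
  {"travel": [0.6,-0.53,0],"delta_rot": [-0.22,-0.42,-0.17],"fingers": 255},
  {"travel": [0.6,-0.53,0],"delta_rot": [-0.22,-0.42,-0.17],"fingers": 255},
  {"travel": [0.5,-0.5,0],"delta_rot": [-0.22,-0.42,-0.17],"fingers": 255},
  {"travel": [0.4,-0.4,-0.1],"delta_rot": [-0.22,-0.42,-0.17],"fingers": 255},
  {"travel": [0.2,-0.2,-0.1],"delta_rot": [-0.22,-0.42,-0.17],"fingers": 255},
  {"travel": [0,0,0],"delta_rot": [0,0,0],"fingers": 255},
])

```text
time_s: 46.0
position: [0.6525, -0.0977, 0.1674]
tool_rot: [[0.626, -0.586, 0.515], [-0.449, -0.811, -0.376], [0.638, 0.004, -0.77]]
ft_force: [0.0, 0.4, -0.2]
grip_width: 0.0136
```

```bash
python3 look.py w33; python3 eye.py 1 273.8,153 .0038; python3 pegchk.py w33
```

```text
46.0 p [ 0.6525 -0.0977  0.1674] yaw -35.64 z [ 0.5151 -0.3762 -0.7702] w 0.0136 f [ 0.0208  0.3822 -0.1743]
eye tool [0.0551 0.0009 0.0038]
0.06 tcp [ 0.6786 -0.1044  0.1276]
0.045 tcp [ 0.6865 -0.11    0.1161]
0.03 tcp [ 0.6943 -0.1156  0.1046]
0.015 tcp [ 0.7022 -0.1211  0.0931]
0 tcp [ 0.7101 -0.1267  0.0817]
rot units [-0.0062 -0.0774  0.0849] travel units to .06 [ 0.8683 -0.2288 -1.3452]
cur eye [ 0.6885 -0.1245  0.2002] eye-peg along p, u, yr (mm): [106.8, 6.6, -9.7]
1 base [259.7 150.4] tip [258.  154.1]
2 base [396.7 152.9] tip [415.4 157.3]
3 base [453.4 156.2] tip [476.8 161.3]
4 base [500.  160.1] tip [525.1 165.6]
```

View pics/w33.png

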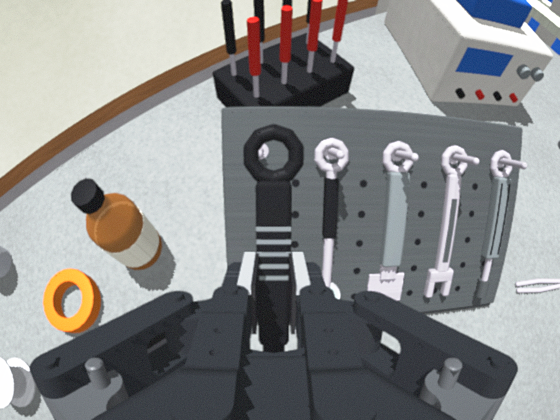

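```bash
python3 -c "
from h import *
from eye import *
b=cast('top',289.5,103,.13);f=cast('top',289,126,.0);print(b,f)
g=np.array([.71,-.127,.082])
for q in (b,f): print('rel yr,xr',(q-g)@yr,(q-g)@xr)
"
```

```text
[ 0.7869 -0.0219  0.13  ] [ 0.7725 -0.0202  0.    ]
rel yr,xr 0.130265959071159 0.002019288975497538
rel yr,xr 0.12327624723963884 -0.010698331736800175
```

>>> servo_tool([
  {"travel": [0.29,-0.1,-0.4],"delta_rot": [0,-0.08,0.08],"fingers": 255},
  {"travel": [0.29,-0.1,-0.43],"delta_rot": [0,0,0],"fingers": 255},
  {"travel": [0.29,-0.1,-0.43],"delta_rot": [0,0,0],"fingers": 255},
  {"travel": [0.29,-0.1,-0.43],"delta_rot": [0,0,0],"fingers": 255},
  {"travel": [0,0,0],"delta_rot": [0,0,0],"fingers": 255},
])

```text
time_s: 46.55
position: [0.688, -0.1089, 0.114]
tool_rot: [[0.629, -0.577, 0.521], [-0.444, -0.817, -0.369], [0.638, 0.001, -0.77]]
ft_force: [-0.2, -0.4, -0.1]
grip_width: 0.0136
```

```bash
python3 look.py w34; python3 eye.py 1 273.8,153 .0038; python3 pegchk.py w34
```

```text
46.55 p [ 0.688  -0.1089  0.114 ] yaw -35.19 z [ 0.5211 -0.3687 -0.7697] w 0.0136 f [-0.2086 -0.4169 -0.1453]
eye tool [0.0551 0.0009 0.0038]
0.06 tcp [ 0.6786 -0.1044  0.1276]
0.045 tcp [ 0.6865 -0.11    0.1161]
0.03 tcp [ 0.6943 -0.1156  0.1046]
0.015 tcp [ 0.7022 -0.1211  0.0931]
0 tcp [ 0.7101 -0.1267  0.0817]
rot units [-0.0247 -0.0399 -0.0154] travel units to .06 [-0.3096  0.143   0.4188]
cur eye [ 0.724  -0.1353  0.1474] eye-peg along p, u, yr (mm): [43.6, -0.4, 1.9]
1 base [276.9 145.7] tip [277.8 149.8]
2 base [449.3 152.9] tip [481.2 159.4]
3 base [511. 159.] tip [545.5 166.4]
4 base [557.3 164.8] tip [590.5 172.6]
```

View pics/w34c.png

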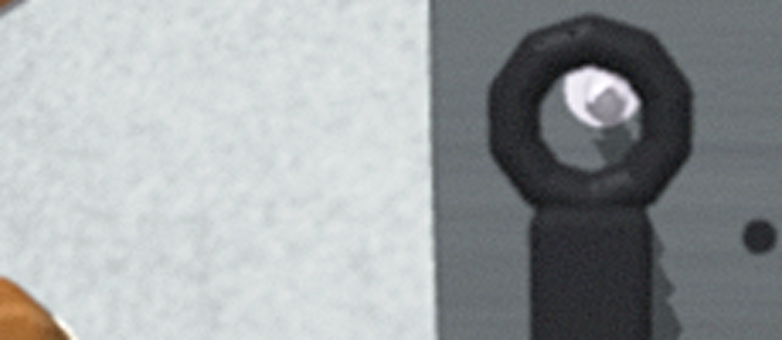

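```bash
python3 rel.py 1 273.7,153.2 .0038 278.8,150.6
```

```text
off 0.043647097580994276 err mm x,y [0.6101 2.4457] corr travel units [-0.0342 -0.0756  0.013 ] full -p units [ 0.7634 -0.5407 -1.1145]
rot [-0.0247 -0.0399 -0.0154]
```

>>> servo_tool([
  {"travel": [-0.03,-0.08,0],"delta_rot": [-0.02,-0.04,0],"fingers": 255},
  {"travel": [0.17,-0.12,-0.26],"delta_rot": [0,0,0],"fingers": 255},
  {"travel": [0.17,-0.12,-0.27],"delta_rot": [0,0,0],"fingers": 255},
  {"travel": [0.17,-0.12,-0.27],"delta_rot": [0,0,0],"fingers": 255},
  {"travel": [0,0,0],"delta_rot": [0,0,0],"fingers": 255},
])

```text
time_s: 47.1
position: [0.7032, -0.1227, 0.0912]
tool_rot: [[0.625, -0.576, 0.527], [-0.441, -0.817, -0.371], [0.644, -0.001, -0.765]]
ft_force: [0.8, -0.0, 0.0]
grip_width: 0.0135
```

```bash
python3 look.py w35; python3 eye.py 1 273.8,153 .0038|tail -1; python3 pegchk.py w35|head -1
```

```text
47.1 p [ 0.7032 -0.1227  0.0912] yaw -35.25 z [ 0.527  -0.3707 -0.7647] w 0.0135 f [ 0.8487 -0.0387  0.0439]
cur eye [ 0.7391 -0.149   0.1244] eye-peg along p, u, yr (mm): [13.1, 0.3, -0.5]
1 base [272.5 151.2] tip [272.1 157.2]
```

View pics/w35c.png

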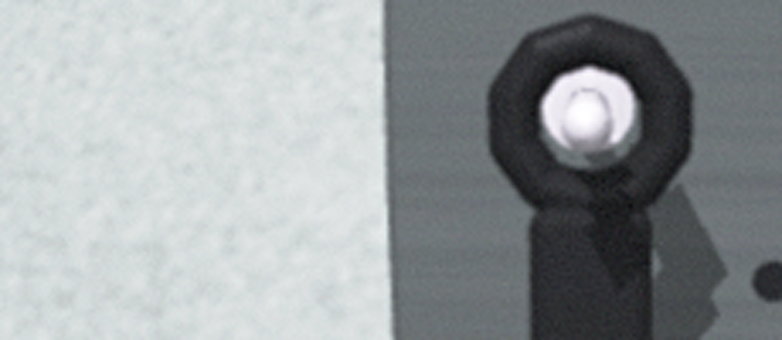

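>>> servo_tool([
  {"travel": [0.11,-0.08,-0.17],"delta_rot": [0,0,0],"fingers": 255},
  {"travel": [0.1,-0.07,-0.15],"delta_rot": [0,0,0],"fingers": 255},
  {"travel": [0,0,0],"delta_rot": [0,0,0],"fingers": 255},
])

```text
time_s: 47.45
position: [0.7101, -0.1273, 0.0817]
tool_rot: [[0.624, -0.576, 0.528], [-0.441, -0.817, -0.371], [0.645, -0.001, -0.764]]
ft_force: [-0.1, -0.5, 0.2]
grip_width: 0.0134
```

```bash
python3 eye.py 1 273.8,153 .0038|tail -1
```

```text
cur eye [ 0.746  -0.1538  0.1144] eye-peg along p, u, yr (mm): [-0.0, 0.3, -0.4]
```

>>> servo_tool([
  {"travel": [0.02,-0.02,-0.035],"delta_rot": [0,0,0],"fingers": 255},
])

```text
time_s: 47.55
position: [0.7107, -0.1277, 0.0809]
tool_rot: [[0.624, -0.576, 0.528], [-0.441, -0.817, -0.371], [0.645, -0.001, -0.764]]
ft_force: [-18.1, 11.2, 20.0]
grip_width: 0.0138
```

>>> servo_tool([
  {"travel": [-0.02,0.02,0.03],"delta_rot": [0,0,0],"fingers": 172},
  {"travel": [0,0,0],"delta_rot": [0,0,0],"fingers": 172},
  {"travel": [-0.1,0.08,0.15],"delta_rot": [0,0,0],"fingers": 172},
  {"travel": [-0.3,0.2,0.4],"delta_rot": [0,0,0],"fingers": 172},
  {"travel": [-0.5,0.35,0.7],"delta_rot": [0,0,0],"fingers": 172},
  {"travel": [-0.5,0.35,0.7],"delta_rot": [0,0,0],"fingers": 172},
  {"travel": [-0.3,0.1,0.7],"delta_rot": [0,0,0],"fingers": 172},
  {"travel": [0,0,0],"delta_rot": [0,0,0],"fingers": 172},
])

```text
time_s: 48.35
position: [0.6547, -0.0916, 0.168]
tool_rot: [[0.623, -0.575, 0.53], [-0.44, -0.818, -0.37], [0.647, -0.003, -0.763]]
ft_force: [-0.0, 0.1, 0.9]
grip_width: 0.0274
```

```bash
python3 look.py w36; python3 goto.py .42 0.1 .28 -20
```

```text
48.35 p [ 0.6547 -0.0916  0.168 ] yaw -35.24 z [ 0.5304 -0.3702 -0.7626] w 0.0274 f [-0.0465  0.1433  0.9232]
rot [3.0917 5.964  2.423 ] travel [-7.8195  6.3907  3.7877]
```

View pics/w36.png

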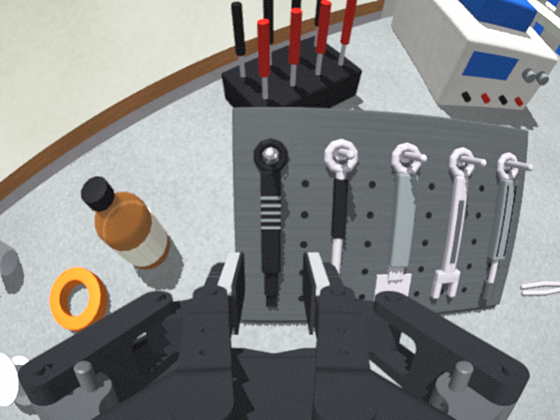

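>>> servo_tool([
  {"travel": [-0.5,0.3,0.8],"delta_rot": [0.22,0.43,0.17],"fingers": 172},
  {"travel": [-0.4,0.5,0.8],"delta_rot": [0.22,0.43,0.17],"fingers": 172},
  {"travel": [-0.4,0.6,0.5],"delta_rot": [0.22,0.43,0.17],"fingers": 172},
  {"travel": [-0.4,0.7,0.2],"delta_rot": [0.22,0.43,0.17],"fingers": 172},
  {"travel": [-0.4,0.8,0],"delta_rot": [0.22,0.43,0.17],"fingers": 172},
  {"travel": [-0.4,0.8,0],"delta_rot": [0.22,0.43,0.17],"fingers": 172},
  {"travel": [-0.4,0.8,0],"delta_rot": [0.22,0.43,0.17],"fingers": 172},
  {"travel": [-0.3,0.8,0],"delta_rot": [0.22,0.43,0.17],"fingers": 172},
])

```text
time_s: 49.2
position: [0.5528, 0.0705, 0.2312]
tool_rot: [[0.865, -0.446, 0.228], [-0.422, -0.895, -0.146], [0.27, 0.03, -0.963]]
ft_force: [0.2, 0.2, -0.7]
grip_width: 0.0277
```

>>> servo_tool([
  {"travel": [-0.2,0.8,0],"delta_rot": [0.22,0.43,0.17],"fingers": 172},
  {"travel": [-0.2,0.8,0],"delta_rot": [0.22,0.43,0.17],"fingers": 172},
  {"travel": [-0.2,0.8,0],"delta_rot": [0.22,0.43,0.17],"fingers": 172},
  {"travel": [-0.2,0.8,0],"delta_rot": [0.22,0.43,0.5],"fingers": 172},
  {"travel": [-0.2,0.8,0],"delta_rot": [0.22,0.43,0.8],"fingers": 172},
  {"travel": [0,0.6,-0.5],"delta_rot": [0.1,0.2,1],"fingers": 172},
  {"travel": [0,0.3,-0.5],"delta_rot": [0,0,1],"fingers": 172},
  {"travel": [0,0,0],"delta_rot": [0,0,0],"fingers": 172},
])

```text
time_s: 50.0
position: [0.52, 0.2239, 0.1936]
tool_rot: [[0.999, -0.044, -0.023], [-0.044, -0.999, -0.01], [-0.022, 0.011, -1.0]]
ft_force: [-0.7, -1.4, -0.2]
grip_width: 0.0276
```

```bash
python3 look.py w37; python3 -c "
from h import *
im=get_image('top');cv2.imwrite('pics/t37.png',im[:,:,::-1])"
```

```text
50.0 p [0.52   0.2239 0.1936] yaw -2.54 z [-0.0228 -0.0099 -0.9997] w 0.0276 f [-0.6527 -1.4251 -0.1971]
```

View pics/w37.png

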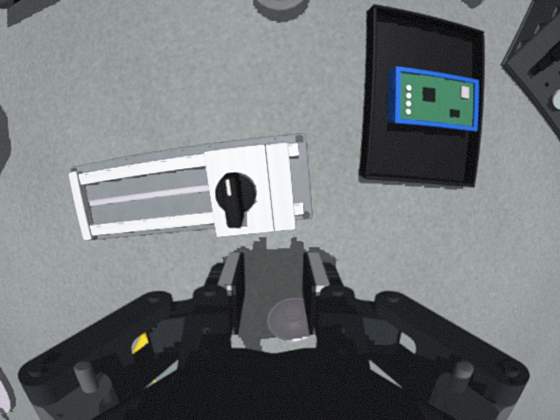

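View pics/t37.png

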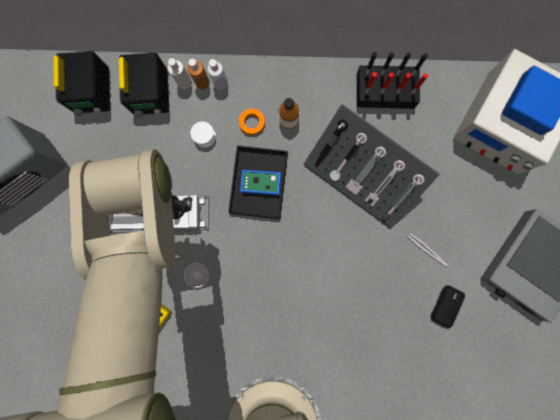

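```bash
python3 -c "
from h import *
import pickle
im=cv2.imread('pics/w37.png')[:,:,::-1]
crop(im,190,125,320,250,5.5,'pics/w37c.png')
g=cv2.imread('pics/w37.png',0)
for v in [155,170,185,200,215]: print(g[v,262:282])
"
```

```text
[248 251 251 212 164 230 249 250 248 248 247 246 245 246 245 246 244 246
 246 246]
[248 248 249 250 237 171 196 240 250 249 248 247 246 246 245 245 245 244
 245 246]
[246 248 248 247 248 248 221 174 226 246 248 248 248 246 246 245 245 244
 245 245]
[246 245 246 248 247 248 250 243 199 179 236 249 248 248 247 246 245 245
 244 244]
[248 247 245 245 246 247 247 248 248 226 166 216 244 248 247 246 246 245
 245 245]
```

View pics/w37c.png

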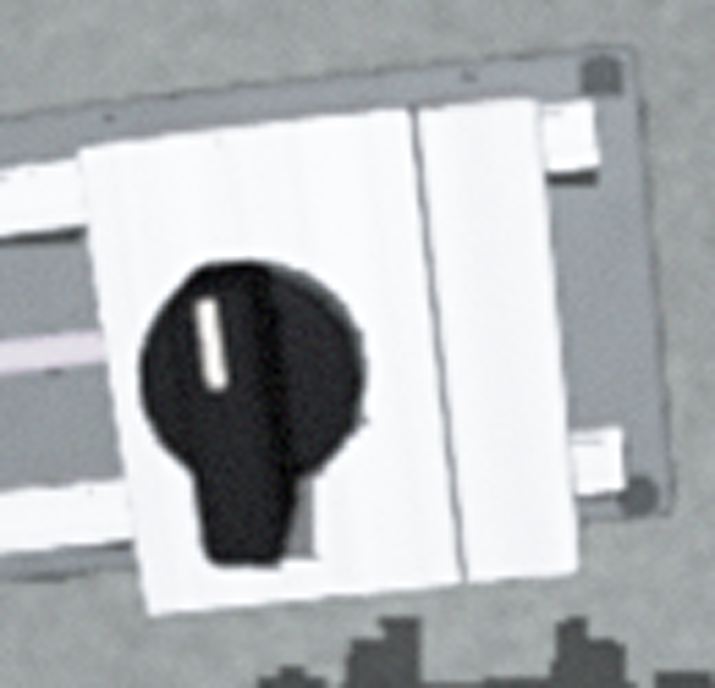

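```bash
python3 -c "
from rig import *
print(close_job(),observe()['time_s'])"
```

```text
the job is handed in; nothing more can be done
the job is handed in; nothing more can be done
```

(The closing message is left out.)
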